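# Grade the washed grinding balls by size

## Task

Lift the scoop of washed grinding balls off its stand with every ball still in it, and tip them slowly, from just above the upper end of the sloped grading board, so that they roll down and sort themselves: all large balls in the large pan at its low end, all small ones in the small pan at its side. Ceramic chips, so never drop the balls from a height. Then put the empty scoop back on its stand as it lay, leaning back against the stop, and leave the rack, bottle and jar where they stand.

Things in the scene. Friction and masses are not known exactly. Their poses are not given: they have to be found in the camera images.
- scoop: Loose steel hand scoop (140 g empty) holding the 7 balls. +x to its open mouth, z normal to its floor. Origin: underside, mid-width, 50 mm ahead of the back. 88 mm wide outside, 82 inside; flat floor x -50 to 25 mm (3 thick), then a lip ramp rising 15 degrees to the mouth. Walls up to z = 33. At the start it leans back 25 degrees (mouth up) on the stand, so its handle leans 25 degrees from vertical.
- scoop_grip (a point): Grip point in the scoop's upright black handle, at (-10, 0, 80) mm in the scoop's frame, axes as the scoop's. Handle: flat-sided block 14 mm thick along the scoop's x, 30 wide along y, z 53 to 105 mm, on a cross-bridge (z 46 to 53, x -17 to -3, full width) that balls pass under.
- scoop_mouth (a point): Middle of the scoop's pouring edge, at (54, 0, 11) mm in the scoop's frame, axes as the scoop's. Balls stay in while the scoop's floor is level or leans back; they roll out over this edge when the mouth is dipped 15 degrees or more below level, all of them by about 35 degrees, given a second or two.
- stand: Fixed aluminium rest for the scoop, about 105 x 100 mm. Origin on the bench under its middle, z up; +x is the way the parked scoop's mouth points. Its plate (100 x 90 mm) rises 25 degrees towards +x, its top passing through (0, 0, 45) mm. Parked, the scoop lies on the plate, back wall against the stop: scoop origin at (-2.4, 0, 44.1) mm in the stand's frame.
- stand_stop (a point): Middle of the top edge of the stop at the low end of the stand's plate; the stop stands 18 mm above the plate and the scoop's back wall leans on it. Axes as the stand's.
- board: Fixed slate-blue grading board. Origin on the bench under its middle line, z up, +x downhill, y across. Its slope falls 10 degrees from x = -161 mm (115 mm high) to x = 95 (70 mm high), 141 mm wide inside (y -70 to 70), side walls 40 mm above it and a wall 18 mm high at the upper edge. Its first 100 mm are plain deck, the rest yellow rods. Outside: x -161 to 161, y -77 to 146 mm.
- board_feed (a point): Point on the plain deck, on the board's middle line 35 mm down from the upper edge, over which to tip the balls; axes as the board's. Tipped slowly (about 30 degrees a second or less), the balls sort themselves; dumped at once, a small one may ride over the rods.
- board_bars (a point): Middle of the grading rods, at deck level; axes as the board's. Six round 6 mm rods run downhill with 21 mm gaps: small balls fall between them onto a chute that rolls them to the small pan at the board's +y side; large balls roll on along the rods into the large pan at the low end.
- pan_large (a point): Middle of the floor of the large-ball pan beyond the rods' low end, open above: x 95 to 155 mm, y -70 to 70 mm in the board's frame, floor 35 mm and walls 95 mm above the bench. Axes as the board's.
- pan_small (a point): Middle of the floor of the small-ball pan beside the rods, open above: x -63 to 89 mm, y 74 to 140 mm in the board's frame, floor 6 mm and walls 50 mm above the bench. Axes as the board's.
- rack: Bystander: loose white tube rack 50 x 110 x 50 mm with three amber, black-capped tubes, 102 mm high in all; origin at the middle of its underside.
- bottle: Bystander: loose amber bottle, 60 mm diameter, 110 mm high; origin at the middle of its underside.
- jar: Bystander: loose white jar with blue cap, 70 mm diameter, 75 mm high; origin at the middle of its underside.
- large1: Ivory ceramic grinding ball, 32 mm diameter, about 83 g (large); origin at its centre; loose, at the start in the scoop.
- large2: Ivory ceramic grinding ball, 32 mm diameter, about 83 g (large); origin at its centre; loose, at the start in the scoop.
- large3: Ivory ceramic grinding ball, 32 mm diameter, about 83 g (large); origin at its centre; loose, at the start in the scoop.
- small1: Ivory ceramic grinding ball, 16 mm diameter, about 10 g (small); origin at its centre; loose, at the start in the scoop.
- small2: Ivory ceramic grinding ball, 16 mm diameter, about 10 g (small); origin at its centre; loose, at the start in the scoop.
- small3: Ivory ceramic grinding ball, 16 mm diameter, about 10 g (small); origin at its centre; loose, at the start in the scoop.
- small4: Ivory ceramic grinding ball, 16 mm diameter, about 10 g (small); origin at its centre; loose, at the start in the scoop.
Mind the look-alikes: they are no part of the job. Leave any orange or red look-alike of the scoop alone.

How it is judged:
On the way, in this order (a step that is already met when the one before it is completed fails the run):
1. The scoop is off its stand (moved over 50 mm, no contact) with all seven balls in it (distance of scoop from where it was at the start of the episode above 0.05 m and contact force between scoop and stand below 0.05 N and distance between each of large1, large2, large3, small1, small2, small3, small4 and scoop below 0.075 m), for 0.1 s.
2. All three large balls are in the large pan and all four small balls in the small pan (x of large1 in the frame of board between 0.092 and 0.157 m and y of large1 in the frame of board between -0.072 and 0.072 m and z of large1 in the frame of board between 0.035 and 0.08 m and x of large2 in the frame of board between 0.092 and 0.157 m and y of large2 in the frame of board between -0.072 and 0.072 m and z of large2 in the frame of board between 0.035 and 0.08 m and x of large3 in the frame of board between 0.092 and 0.157 m and y of large3 in the frame of board between -0.072 and 0.072 m and z of large3 in the frame of board between 0.035 and 0.08 m and x of small1 in the frame of board between -0.066 and 0.092 m and y of small1 in the frame of board between 0.07 and 0.142 m and z of small1 in the frame of board between 0.005 and 0.045 m and x of small2 in the frame of board between -0.066 and 0.092 m and y of small2 in the frame of board between 0.07 and 0.142 m and z of small2 in the frame of board between 0.005 and 0.045 m and x of small3 in the frame of board between -0.066 and 0.092 m and y of small3 in the frame of board between 0.07 and 0.142 m and z of small3 in the frame of board between 0.005 and 0.045 m and x of small4 in the frame of board between -0.066 and 0.092 m and y of small4 in the frame of board between 0.07 and 0.142 m and z of small4 in the frame of board between 0.005 and 0.045 m), for 0.2 s.
At the end, for the whole second after the job is handed in: Every ball nearly at rest (under 0.15 m/s) in the pan for its size; scoop released and still on its stand, within 12 mm lengthways, 18 mm sideways and 8 mm in height of where it lay, same way round, leaning back 20 to 30 degrees; rack, bottle and jar in place (all of step 2 and x of scoop in the frame of stand between -0.01435 and 0.01265 m and y of scoop in the frame of stand between -0.018 and 0.018 m and z of scoop in the frame of stand between 0.03612 and 0.05412 m and x of scoop_mouth in the frame of stand above 0.025 m and angle between scoop's own z axis and vertical between 0.35 and 0.53 rad and linear speed of scoop below 0.03 m/s and linear speed of each of large1, large2, large3, small1, small2, small3, small4 below 0.15 m/s and contact force between scoop and the fingers below 0.05 N); the robot touches nothing.
It fails at once if A ball is dropped or flung (faster than 1.8 m/s, a fall of some 17 cm) (linear speed of any of large1, large2, large3, small1, small2, small3, small4 above 1.8 m/s).
It fails at once if The rack, bottle or jar is shifted by more than 20 mm or tipped (distance of any of rack, bottle, jar from where it was at the start of the episode above 0.02 m or angle between any of rack, bottle, jar's own z axis and vertical above 0.3 rad).
It also fails if it takes over 54 s, if anything falls off the work surface, if the arm or the gripper's body presses on something with over 40 N, if the wrist force passes 120 N, or if a joint passes its speed limit or range.

## Robot

A 6-joint arm with a two-finger parallel gripper is mounted at the origin on the work surface. World frame = base frame: x ahead of the robot, y to its left, z up, the work surface at z = 0. Lengths are in m, angles in rad, forces in N, time in s.
With the tool pointing down it reaches from about 0.35 to 1 m from the base axis. Payload 7.1 kg.
Tool frame: the origin (TCP) lies at the very end of the fingers, on their centre line; the grasp point (between the pads) lies ctrl.pinch_z behind it (ctrl.pinch_z is the distance from the TCP to the grasp point, in m); z points along the fingers, y is the direction in which the jaws open and shut (so a half turn about z gives the same grasp; the last joint's range is limited). The gripper opens to 85 mm and grips with 20 to 120 N. Pads are 22 mm wide; open, the fingers measure 114 mm over their backs; the gripper's body (76 mm by 85 mm) begins 54 mm behind the grasp point. The pads swing forward as they close: fully open they stand 13 mm farther back than shut.
Start: joints at [-1.23, 0.423, 1.63, -0, 1.089, -0.019], TCP at [0.22, -0.585, 0.231] pointing down, gripper open.
Joint ranges: [-3, 3], [-0.9, 2.11], [0.09, 2.58], [-1.31, 4.45], [0.11, 2.69], [-2.54, 2.54]. Speed limits (rad/s): [2.39, 2.39, 3.01, 3.14, 3.14, 3.14].

## Interface

Orientations are given as a unit quaternion [w, x, y, z].
In Python, from cell import status, optics, order, spot_in, place_of, ctrl gives the robot as it stands. The module is installed in compiled form; this text tells all that it offers.
- The arm moves only by the shell command python3 -m inch 'ROWS' [FORCE]. ROWS is a JSON object of lists of equal length, an entry for each row: "turn": the turn, a rotation vector about the tool's x, y, z in degrees, a list of three; "translation": the shift along the tool's x, y, z in m, a list of three; "jaw": the finger opening in m, from 0 to 0.0854. In form: {"turn": [[rx, ry, rz], ...], "translation": [[tx, ty, tz], ...], "jaw": [jaw, ...]}. A call has exactly 5 rows; each row shifts and turns the pose as measured when the row begins, along the tool's axes as they then stand; what a row does not reach is not made up. A row lasts 1/12 s, in which the tool goes at most 41.7 mm and 7.16 degrees, less where a joint would pass 70% of its speed; a pose out of reach is approached as far as the arm can. A call with a gripper value outside its range is refused whole. The fingers move at their own pace and stop on an object; FORCE is the grip in N (left out, the last holds). Time passes only in rows, so rows that do not move let the fingers close, or fill a call up. It gives the time, the measured TCP pose, the force and the opening at its end, in the units of the state.
- status.get_state(): the state, without advancing time (a new reading comes with each control period).
- optics.grab_frame(name): name is "scene" or "side" or "wrist"; returns the picture (400x640x3 uint8, red, green, blue); there is no depth.
- optics.get_calibration(name): a dict with "K" (3x3 intrinsics, pixels), "R" (3x3) and "t" (3): a world point X has camera coordinates R X + t. Camera axes: x right, y down, z forward; pixel columns grow to the right and rows downward; lengths in m; the calibration is good to about 2 mm. The wrist camera is an equidistant fisheye: a pixel r from the principal point sees the ray r / f radians off the axis. A picture is of the moment at which its call begins: read the wrist's pose just before it. get_calibration takes no time and is no camera call; for the wrist camera it gives the pose at the moment of the call.
- order.sign_off(): hands the job in, once; it reports no verdict.
Trained networks look in the newest picture that a camera, given by its name, has taken for a name from the list of things; names that differ only in an ending like _2 or _b are one class to them, and where a whole thing is asked for, a point or a joint stands for the part that bears it (a point fixed in the world has none). Each returns a list of dicts, best first, with "conf" (0 to 1); they miss things now and then, are a little off and sometimes report something else, mostly with a low value. They report only what shows in the picture. A call takes as long as a camera call. They do not tell look-alikes from the thing itself.
- spot_in(camera, thing): "bbox" ([left, top, width, height] in pixels, round what is visible of it).
- place_of(camera, thing): "point" ([column, row] in pixels: a listed point, or the origin of a listed thing).
The state is a dict: "time_s": time; "joint_pos": joint angles; "qvel": joint speeds; "joint_efforts": joint torques, N m; "tcp_pos": TCP position; "tcp_rot": TCP orientation; "wrist_force": force on the tool from outside, world axes, zero at the start; "moment": the same for the moment, N m; "width": opening from 0.0 (shut) to 1.0 (fully open).
Only numpy, scipy, OpenCV 4.12 (cv2) and the standard library are available. Lean on these libraries where they do the work, as an engineer would, in place of code of your own. Each camera call takes 0.05 s, during which the arm holds its last target. There are 200 camera calls.

## Working session

There is one attempt and no reset: what is moved stays moved. The work goes in short steps, Python scripts to look and compute and a shell command to move; the robot and the scene stay as the last step left them, time stands still between calls to the robot, and variables do not carry over. Pictures are saved under pics/ and viewed, about 8 in all and at most 12, crops included, and the job is handed in when it is done.

```bash
mkdir -p pics
cat > h.py <<'E'
import numpy as np, cv2
from cell import status, optics, order, spot_in, place_of, ctrl
E
python3 - <<'E'
from h import *
s=status.get_state(); print({k:np.round(v,3).tolist() for k,v in s.items()}, ctrl.pinch_z)
ims=[]
for c in ["scene","side"]:
    im=optics.grab_frame(c); cv2.imwrite(f"pics/{c}0.png",im[:,:,::-1])
    np.save(f"pics/{c}0.npy",im)
    for t in ["scoop","scoop_grip","scoop_mouth","stand","stand_stop","board","board_feed","board_bars","pan_large","pan_small","rack","bottle","jar"]:
        print(c,t,[(np.round(d['point'],1).tolist(),round(d['conf'],2)) for d in place_of(c,t)][:3])
E
```

```text
{'time_s': 0.0, 'joint_pos': [-1.23, 0.424, 1.631, 0.0, 1.089, -0.019], 'qvel': [-0.001, 0.002, 0.0, 0.001, 0.001, -0.0], 'joint_efforts': [0.001, -55.739, -28.174, -0.0, 0.007, -0.0], 'tcp_pos': [0.22, -0.584, 0.231], 'tcp_rot': [-0.001, 0.984, 0.179, -0.0], 'wrist_force': [0.282, -1.165, 0.598], 'moment': [0.019, 0.001, -0.017], 'width': 1.002} 0.0187
scene scoop [([473.8, 248.4], 0.89), ([410.6, 217.6], 0.65), ([207.9, 212.9], 0.18)]
scene scoop_grip [([334.8, 240.5], 0.9), ([501.7, 273.3], 0.84), ([427.7, 212.0], 0.71)]
scene scoop_mouth [([373.4, 236.6], 0.84), ([398.1, 199.0], 0.61)]
scene stand [([407.1, 225.4], 0.9), ([331.2, 302.2], 0.68), ([259.5, 185.2], 0.31)]
scene stand_stop [([428.8, 229.9], 0.95)]
scene board [([290.5, 167.3], 0.94)]
scene board_feed [([319.8, 166.0], 0.78), ([416.1, 217.7], 0.42), ([415.7, 230.4], 0.4)]
scene board_bars [([285.8, 148.0], 0.74), ([396.5, 202.9], 0.16)]
scene pan_large [([258.0, 134.9], 0.58)]
scene pan_small [([257.6, 185.0], 0.7)]
scene rack [([268.8, 261.5], 0.87)]
scene bottle [([211.6, 215.9], 0.61)]
scene jar [([408.8, 225.1], 0.7), ([333.4, 303.8], 0.66)]
side scoop [([303.9, 235.2], 0.96), ([306.9, 279.9], 0.94), ([265.4, 330.3], 0.62)]
side scoop_grip [([283.1, 221.6], 0.98), ([293.1, 270.5], 0.82)]
side scoop_mouth [([281.2, 349.3], 0.86), ([321.7, 257.4], 0.61), ([287.0, 248.1], 0.57)]
side stand [([308.6, 290.7], 0.69)]
side stand_stop [([290.6, 296.3], 0.63)]
side board [([379.3, 205.6], 0.92), ([298.8, 274.0], 0.16)]
side board_feed [([348.1, 196.3], 0.57), ([376.2, 205.4], 0.42)]
side board_bars [([387.0, 183.8], 0.87), ([289.3, 293.2], 0.43)]
side pan_large [([403.0, 176.0], 0.87)]
side pan_small [([354.1, 182.3], 0.89)]
side rack [([280.7, 195.2], 0.69)]
side bottle [([323.5, 161.4], 0.69), ([321.8, 258.4], 0.44)]
side jar [([233.1, 229.2], 0.56)]
```

View pics/scene0.png

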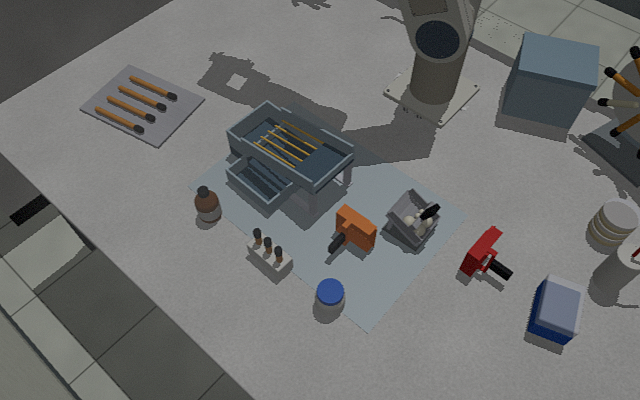

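View pics/side0.png

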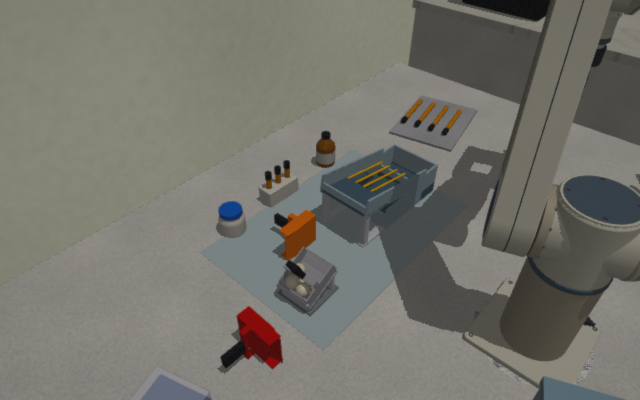

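Candidates for the scoop: the steel scoop on the stand at scene (413,217), with its handle at (430,211); an orange look-alike at (355,228); a red look-alike at (483,252). By the description it is the steel one, and it is the only one holding balls. Next I'll fit the poses and check the choice in a close crop.

```bash
cat > fit.py <<'E'
from h import *
from scipy.optimize import least_squares
cal={c:optics.get_calibration(c) for c in("scene","side")}
def proj(c,X):
    k=cal[c]; p=np.array(k["R"])@X+np.array(k["t"]); q=np.array(k["K"])@p; return q[:2]/q[2]
def world(p,m):
    c,s=np.cos(p[2]),np.sin(p[2]); return np.array([p[0]+c*m[0]-s*m[1],p[1]+s*m[0]+c*m[1],m[2]])
def fit(obs):
    def f(p): return np.concatenate([proj(c,world(p,m))-px for c,m,px in obs])
    best=min((least_squares(f,[.5,-.1,y],loss="soft_l1",f_scale=2) for y in np.arange(-3,3,.75)),key=lambda r:r.cost)
    print("x,y,yawdeg",best.x[:2].round(4),np.degrees(best.x[2]).round(2)); print(f(best.x).reshape(-1,2).round(1).tolist()); return best.x
E
python3 - <<'E'
from fit import *
B=dict(o=(0,0,0),feed=(-.1265,0,.109),bars=(.016,0,.084),pl=(.125,0,.035),ps=(.013,.107,.006))
S=dict(o=(0,0,0),stop=(-.057,0,.0385),grip=(-.0453,0,.1124),mouth=(.0419,0,.0769),scoop=(-.0024,0,.0441))
print("board");b=fit([("scene",B['o'],(290.5,167.3)),("scene",B['feed'],(319.8,166)),("scene",B['bars'],(285.8,148)),("scene",B['pl'],(258,134.9)),("scene",B['ps'],(257.6,185)),
("side",B['o'],(379.3,205.6)),("side",B['feed'],(348.1,196.3)),("side",B['bars'],(387,183.8)),("side",B['pl'],(403,176)),("side",B['ps'],(354.1,182.3))])
print("stand");s=fit([("scene",S['o'],(407.1,225.4)),("scene",S['stop'],(428.8,229.9)),("scene",S['grip'],(427.7,212)),("scene",S['mouth'],(398.1,199)),("scene",S['scoop'],(410.6,217.6)),
("side",S['o'],(308.6,290.7)),("side",S['stop'],(290.6,296.3)),("side",S['grip'],(293.1,270.5)),("side",S['scoop'],(306.9,279.9)),("side",S['mouth'],(321.7,257.4))])
z0=(0,0,0)
for n,a,c in[("rack",(268.8,261.5),(280.7,195.2)),("bottle",(211.6,215.9),(323.5,161.4)),("jar",(328,308),(233.1,229.2))]:
    print(n);fit([("scene",z0,a),("side",z0,c)])
print("orange grip");
print("feed",world(b,B['feed']),"grip",world(s,S['grip']))
# overlay
out=[]
for c in cal:
    im=cv2.imread(f"pics/{c}0.png"); im=cv2.resize(im,None,fx=3,fy=3,interpolation=cv2.INTER_CUBIC)
    def line(p,pts,col):
        q=np.array([proj(c,world(p,m))*3+1 for m in pts]).astype(int); cv2.polylines(im,[q],False,col,1)
    line(b,[(-.161,-.077,.115),(-.161,.077,.115),(.161,.077,.07),(.161,-.077,.07),(-.161,-.077,.115)],(0,255,0))
    line(b,[(-.063,.074,.05),(-.063,.14,.05),(.089,.14,.05),(.089,.074,.05)],(0,255,255))
    sx=lambda x,y,z:(-.0024+.9063*x-.4226*z,y,.0441+.4226*x+.9063*z)
    for z in(0,.033): line(s,[sx(-.05,-.044,z),sx(-.05,.044,z),sx(.025,.044,z),sx(.025,-.044,z),sx(-.05,-.044,z)],(0,0,255))
    line(s,[sx(-.01,-.015,.053),sx(-.01,-.015,.105),sx(-.01,.015,.105),sx(-.01,.015,.053)],(255,0,255))
    x0,y0=(660,270) if c=="scene" else (640,420)
    out.append(im[y0:y0+600,x0:x0+700] )
cv2.imwrite("pics/ov1.png",cv2.resize(out[0],(700,600)) if out[0].shape[:2]!=(600,700) else out[0]); cv2.imwrite("pics/ov2.png",out[1])
E
```

```text
board
x,y,yawdeg [ 0.4984 -0.1224] 266.16
[[-0.4, 0.1], [2.8, 3.4], [-1.5, -3.4], [0.8, -0.3], [-0.1, 0.9], [-0.8, -0.6], [1.8, -0.6], [-2.1, -4.5], [4.1, 0.4], [-0.3, 2.2]]
stand
x,y,yawdeg [0.4384 0.2331] 269.54
[[0.6, 0.6], [-0.2, 1.3], [2.2, 0.5], [0.2, 1.3], [0.3, -0.1], [0.5, -0.4], [0.8, -1.8], [0.9, -0.8], [1.3, -1.1], [-0.5, 1.1]]
rack
x,y,yawdeg [0.7415 0.0335] -42.97
[[0.3, -1.3], [-1.5, -0.6]]
bottle
x,y,yawdeg [ 0.7482 -0.1696] -85.94
[[-0.6, -0.0], [0.0, 1.6]]
jar
x,y,yawdeg [0.7368 0.2208] -128.92
[[0.1, -1.9], [-2.3, -0.6]]
orange grip
feed [0.50687368 0.00384128 0.109     ] grip [0.4387825  0.27843519 0.1124    ]
```

View pics/ov1.png

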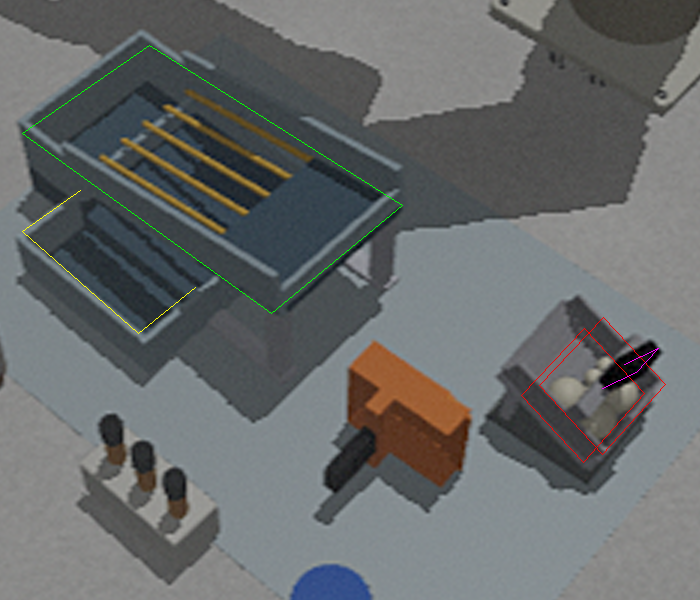

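View pics/ov2.png

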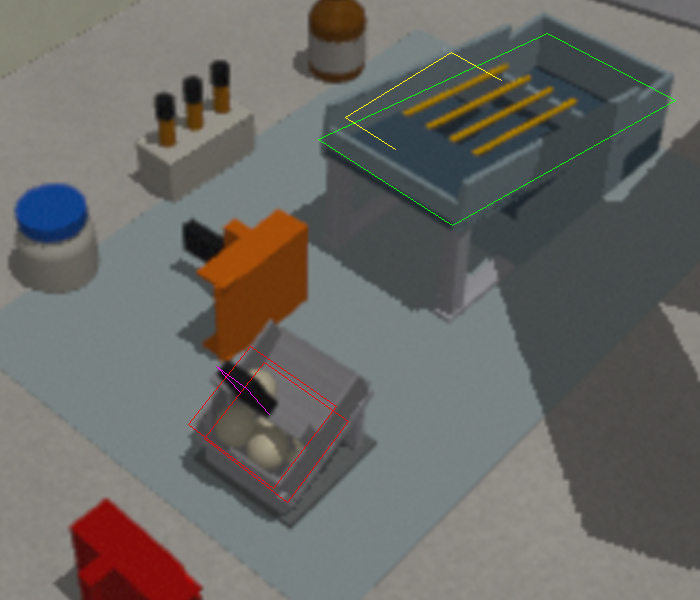

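The crops confirm it: the steel scoop holding ivory balls (crop 1 about (590,390), crop 2 about (270,420)) is the one to take. The fitted outlines match the board and small pan, and sit within a few mm on the scoop handle. Orange and red are look-alikes. Next is the approach plan.

```bash
cat > plan.py <<'E'
import sys
from h import *
from scipy.spatial.transform import Rotation as R
import json
def cur():
    s=status.get_state(); q=s["tcp_rot"]; return np.array(s["tcp_pos"]),R.from_quat([q[1],q[2],q[3],q[0]])
def scoopR(yawdeg,pitch): # pitch>0 leans back (mouth up)
    return R.from_euler("z",yawdeg,degrees=True)*R.from_euler("y",-pitch,degrees=True)
F=R.from_matrix(np.array([[0,-1,0],[-1,0,0],[0,0,-1]]).T)  # tool axes in scoop frame: x=-sy,y=-sx,z=-sz
def rows(p,q,tp,tq,n):
    rv=(q.inv()*tq).as_rotvec()/n; T=[];U=[]
    for i in range(n):
        d=q.inv().apply((tp-p)/(n-i)); T.append(np.round(d,4).tolist()); U.append(np.round(np.degrees(rv),2).tolist())
        p=p+q.apply(T[-1]); q=q*R.from_rotvec(U[-1],degrees=True)
    print("n",n,"step mm",np.linalg.norm(d)*1e3,"deg",np.degrees(np.linalg.norm(rv)))
    for k in range(0,n,5): print(json.dumps({"turn":U[k:k+5],"translation":T[k:k+5]}))
    return p,q
def scoop_tcp(stand,pt,yoff=0):  # TCP at scoop-frame point pt (mm) of parked scoop
    x,y,yaw=stand; S=scoopR(yaw,25); o=np.array([x,y,0])+R.from_euler("z",yaw,degrees=True).apply([-.0024,0,.0441])
    return o+S.apply(np.array(pt)/1000), S*F
STAND=(.4384,.2331,-90.46)
BOARD=(.4984,-.1224,-93.84)
E
python3 - <<'E'
from plan import *
p,q=cur()
tp,tq=scoop_tcp(STAND,(-10,0,150)); print(tp)
mid=np.array([.38,0,.32])
qm=q*R.from_rotvec((q.inv()*tq).as_rotvec()*.6); print(np.degrees((q.inv()*tq).as_rotvec()))
p,q=rows(p,q,mid,qm,20)
rows(p,q,tp,tq,15)
E
```

```text
[0.43900097 0.3079534  0.17581999]
[   6.41425034  -34.47751226 -155.52829367]
n 20 step mm 30.614469750501208 deg 4.78299095034559
{"turn": [[0.19, -1.03, -4.67], [0.19, -1.03, -4.67], [0.19, -1.03, -4.67], [0.19, -1.03, -4.67], [0.19, -1.03, -4.67]], "translation": [[0.0178, -0.0246, -0.0044], [0.0196, -0.023, -0.0047], [0.0214, -0.0214, -0.005], [0.0229, -0.0196, -0.0053], [0.0244, -0.0177, -0.0057]]}
{"turn": [[0.19, -1.03, -4.67], [0.19, -1.03, -4.67], [0.19, -1.03, -4.67], [0.19, -1.03, -4.67], [0.19, -1.03, -4.67]], "translation": [[0.0256, -0.0157, -0.0061], [0.0267, -0.0136, -0.0065], [0.0276, -0.0114, -0.0069], [0.0283, -0.0091, -0.0074], [0.0288, -0.0068, -0.0079]]}
{"turn": [[0.19, -1.03, -4.67], [0.19, -1.03, -4.67], [0.19, -1.03, -4.67], [0.19, -1.03, -4.67], [0.19, -1.03, -4.67]], "translation": [[0.0291, -0.0045, -0.0084], [0.0292, -0.0021, -0.0089], [0.0292, 0.0002, -0.0094], [0.0289, 0.0026, -0.01], [0.0284, 0.0049, -0.0105]]}
{"turn": [[0.19, -1.03, -4.67], [0.19, -1.03, -4.67], [0.19, -1.03, -4.67], [0.19, -1.03, -4.67], [0.19, -1.03, -4.67]], "translation": [[0.0
[... 282 characters left out ...]
0.18, -0.92, -4.14]], "translation": [[0.0181, 0.014, 0.0029], [0.017, 0.0152, 0.0026], [0.0159, 0.0164, 0.0022], [0.0148, 0.0175, 0.0019], [0.0135, 0.0186, 0.0017]]}
{"turn": [[0.18, -0.92, -4.14], [0.18, -0.92, -4.14], [0.18, -0.92, -4.14], [0.18, -0.92, -4.14], [0.18, -0.92, -4.14]], "translation": [[0.0121, 0.0195, 0.0014], [0.0107, 0.0203, 0.0012], [0.0092, 0.0211, 0.0009], [0.0077, 0.0217, 0.0007], [0.0061, 0.0222, 0.0006]]}
{"turn": [[0.18, -0.92, -4.14], [0.18, -0.92, -4.14], [0.18, -0.92, -4.14], [0.18, -0.92, -4.14], [0.18, -0.92, -4.14]], "translation": [[0.0045, 0.0225, 0.0004], [0.0029, 0.0228, 0.0003], [0.0012, 0.023, 0.0001], [-0.0004, 0.023, 0.0001], [-0.0021, 0.0229, -0.0]]}
```

```bash
python3 -m inch '{"turn":[[0.2,-1,-4.7],[0.2,-1,-4.7],[0.2,-1,-4.7],[0.2,-1,-4.7],[0.2,-1,-4.7]],"translation":[[0.018,-0.025,-0.006],[0.02,-0.023,-0.006],[0.021,-0.021,-0.006],[0.023,-0.02,-0.006],[0.024,-0.018,-0.006]],"jaw":[0.085,0.085,0.085,0.085,0.085]}' 40
python3 -m inch '{"turn":[[0.2,-1,-4.7],[0.2,-1,-4.7],[0.2,-1,-4.7],[0.2,-1,-4.7],[0.2,-1,-4.7]],"translation":[[0.026,-0.016,-0.006],[0.027,-0.014,-0.007],[0.028,-0.011,-0.007],[0.028,-0.009,-0.007],[0.029,-0.007,-0.008]],"jaw":[0.085,0.085,0.085,0.085,0.085]}'
python3 -m inch '{"turn":[[0.2,-1,-4.7],[0.2,-1,-4.7],[0.2,-1,-4.7],[0.2,-1,-4.7],[0.2,-1,-4.7]],"translation":[[0.029,-0.005,-0.008],[0.029,-0.002,-0.009],[0.029,0.000,-0.009],[0.029,0.003,-0.01],[0.028,0.005,-0.01]],"jaw":[0.085,0.085,0.085,0.085,0.085]}'
python3 -m inch '{"turn":[[0.2,-1,-4.7],[0.2,-1,-4.7],[0.2,-1,-4.7],[0.2,-1,-4.7],[0.2,-1,-4.7]],"translation":[[0.028,0.007,-0.011],[0.027,0.009,-0.012],[0.026,0.011,-0.012],[0.025,0.013,-0.013],[0.023,0.015,-0.013]],"jaw":[0.085,0.085,0.085,0.085,0.085]}'
python3 - <<'E'
from plan import *
p,q=cur(); print(p, status.get_state()["joint_pos"])
tp,tq=scoop_tcp(STAND,(-10,0,150))
n=int(np.ceil(max(np.linalg.norm(tp-p)/.025,np.degrees((q.inv()*tq).magnitude())/5)/5)*5)
rows(p,q,tp,tq,n)
E
```

```text
time_s: 1.82
tcp_pos: [0.2579, -0.4386, 0.2576]
tcp_rot: [-0.0, 0.924, 0.379, -0.046]
wrist_force: [0.8, -0.0, 0.7]
width: 0.996
time_s: 2.23
tcp_pos: [0.2959, -0.2841, 0.2815]
tcp_rot: [0.0, 0.819, 0.566, -0.09]
wrist_force: [1.0, -0.3, -0.5]
width: 0.997
time_s: 2.65
tcp_pos: [0.3301, -0.1302, 0.3051]
tcp_rot: [0.002, 0.675, 0.726, -0.129]
wrist_force: [0.4, -0.1, 0.5]
width: 0.994
time_s: 3.07
tcp_pos: [0.3597, 0.0269, 0.331]
tcp_rot: [0.004, 0.498, 0.852, -0.163]
wrist_force: [0.8, 0.4, 0.6]
width: 0.995
[0.35974824 0.02689552 0.3309557 ] [ 0.23908783  0.00815267  1.96085154 -0.24142816  1.40371931 -0.20513498]
n 15 step mm 22.01638706012023 deg 3.9597184083423485
{"turn": [[0.21, -0.82, -3.87], [0.21, -0.82, -3.87], [0.21, -0.82, -3.87], [0.21, -0.82, -3.87], [0.21, -0.82, -3.87]], "translation": [[0.015, 0.0158, 0.0037], [0.0139, 0.0167, 0.0034], [0.0128, 0.0177, 0.0032], [0.0116, 0.0185, 0.003], [0.0104, 0.0193, 0.0027]]}
{"turn": [[0.21, -0.82, -3.87], [0.21, -0.82, -3.87], [0.21, -0.82, -3.87], [0.21, -0.82, -3.87], [0.21, -0.82, -3.87]], "translation": [[0.0091, 0.0199, 0.0025], [0.0078, 0.0205, 0.0023], [0.0064, 0.021, 0.0021], [0.005, 0.0214, 0.002], [0.0036, 0.0217, 0.0019]]}
{"turn": [[0.21, -0.82, -3.87], [0.21, -0.82, -3.87], [0.21, -0.82, -3.87], [0.21, -0.82, -3.87], [0.21, -0.82, -3.87]], "translation": [[0.0021, 0.0219, 0.0017], [0.0006, 0.0219, 0.0016], [-0.0008, 0.022, 0.0016], [-0.0023, 0.0218, 0.0015], [-0.0037, 0.0217, 0.0014]]}
```

```bash
python3 -m inch '{"turn":[[0.2,-0.8,-3.9],[0.2,-0.8,-3.9],[0.2,-0.8,-3.9],[0.2,-0.8,-3.9],[0.2,-0.8,-3.9]],"translation":[[0.015,0.016,0.003],[0.014,0.017,0.003],[0.013,0.018,0.003],[0.012,0.018,0.003],[0.010,0.019,0.002]],"jaw":[0.085,0.085,0.085,0.085,0.085]}'
python3 -m inch '{"turn":[[0.2,-0.8,-3.9],[0.2,-0.8,-3.9],[0.2,-0.8,-3.9],[0.2,-0.8,-3.9],[0.2,-0.8,-3.9]],"translation":[[0.009,0.020,0.002],[0.008,0.020,0.002],[0.006,0.021,0.002],[0.005,0.021,0.002],[0.004,0.022,0.002]],"jaw":[0.085,0.085,0.085,0.085,0.085]}'
python3 -m inch '{"turn":[[0.2,-0.8,-3.9],[0.2,-0.8,-3.9],[0.2,-0.8,-3.9],[0.2,-0.8,-3.9],[0.2,-0.8,-3.9]],"translation":[[0.002,0.022,0.001],[0.001,0.022,0.001],[-0.001,0.022,0.001],[-0.002,0.022,0.001],[-0.003,0.021,0.001]],"jaw":[0.085,0.085,0.085,0.085,0.085]}'
python3 - <<'E'
from plan import *
import pickle
p,q=cur(); print(p, status.get_state()["joint_pos"])
tp,tq=scoop_tcp(STAND,(-10,0,150))
rows(p,q,tp,tq,5)
k=optics.get_calibration("wrist"); im=optics.grab_frame("wrist")
pickle.dump((k,im),open("w1.pkl","wb"))
for t in["scoop_grip","scoop","scoop_mouth","stand_stop","stand"]:
    print(t,[(np.round(d['point'],1).tolist(),round(d['conf'],2)) for d in place_of("wrist",t)][:3])
K,Rc,t=np.array(k["K"]),np.array(k["R"]),np.array(k["t"])
def fp(X):
    c=Rc@X+t; r=np.hypot(c[0],c[1]); th=np.arctan2(r,c[2]); return np.array([K[0,2]+K[0,0]*th*c[0]/r,K[1,2]+K[1,1]*th*c[1]/r])
im=im[:,:,::-1].copy()
for col,pts in [((255,0,255),[(x,y,z) for z in(53,105) for x,y in((-17,-15),(-3,-15),(-3,15),(-17,15),(-17,-15))]),((0,0,255),[(-50,-44,33),(-50,44,33),(25,44,33),(25,-44,33),(-50,-44,33)])]:
    cv2.polylines(im,[np.array([fp(scoop_tcp(STAND,m)[0]) for m in pts]).astype(int)],False,col,1)
for m in [(-10,0,80),(0,0,0),(54,0,11)]: print(m,fp(scoop_tcp(STAND,m)[0]).round(1))
cv2.imwrite("pics/w1.png",im)
E
```

```text
time_s: 3.48
tcp_pos: [0.3886, 0.131, 0.2837]
tcp_rot: [0.006, 0.331, 0.926, -0.183]
wrist_force: [0.3, -0.7, 0.6]
width: 0.995
time_s: 3.9
tcp_pos: [0.4128, 0.2318, 0.2316]
tcp_rot: [0.005, 0.153, 0.968, -0.2]
wrist_force: [0.8, -0.2, -0.6]
width: 0.994
time_s: 4.32
tcp_pos: [0.4341, 0.334, 0.1805]
tcp_rot: [0.004, -0.029, 0.977, -0.212]
wrist_force: [-0.4, 0.7, -0.3]
width: 0.997
[0.43410312 0.3340221  0.18047829] [ 0.80072629  0.51951073  1.67686379 -0.32280403  1.26254748 -0.68150566]
n 5 step mm 5.427698312213756 deg 0.7720981852339295
{"turn": [[0.1, 0.27, 0.72], [0.1, 0.27, 0.72], [0.1, 0.27, 0.72], [0.1, 0.27, 0.72], [0.1, 0.27, 0.72]], "translation": [[-0.0007, -0.0044, 0.003], [-0.0007, -0.0044, 0.003], [-0.0008, -0.0044, 0.0031], [-0.0009, -0.0043, 0.003], [-0.001, -0.0044, 0.0031]]}
scoop_grip [([288.8, 201.3], 0.92), ([539.9, 202.3], 0.68), ([228.2, 289.5], 0.57)]
scoop [([287.7, 174.4], 0.96), ([454.7, 174.4], 0.82), ([230.5, 239.7], 0.6)]
scoop_mouth [([479.8, 112.3], 0.95), ([261.3, 260.6], 0.63), ([231.6, 179.0], 0.62)]
stand_stop [([334.5, 179.5], 0.71), ([137.4, 171.6], 0.4)]
stand []
(-10, 0, 80) [289.8 203.7]
(0, 0, 0) [286.6 175.1]
(54, 0, 11) [232.9 175.4]
```

View pics/w1.png

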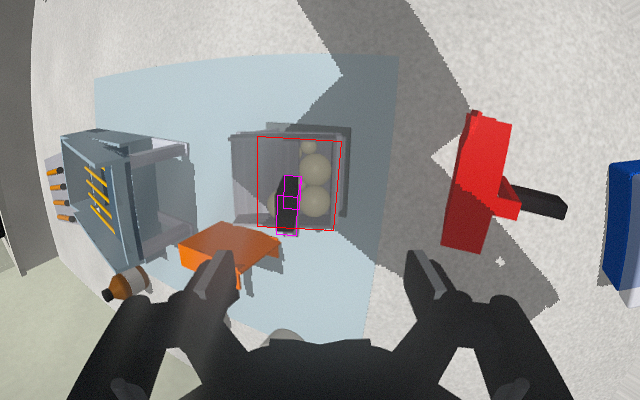

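The wrist view shows the steel scoop under the gripper with its balls. The predicted outline (handle about (288,205)) agrees with the networks to 2–3 px, and orange and red stand clear. Align, then descend.

```bash
python3 -m inch '{"turn":[[0.1,0.3,0.8],[0.1,0.3,0.8],[0.1,0.3,0.8],[0.1,0.3,0.8],[0,0,0]],"translation":[[-0.001,-0.006,0.006],[-0.001,-0.006,0.006],[-0.001,-0.006,0.006],[-0.001,-0.006,0.006],[0,0,0]],"jaw":[0.085,0.06,0.05,0.05,0.05]}'
python3 - <<'E'
from plan import *
p,q=cur()
tp,tq=scoop_tcp(STAND,(-10,0,63))
rows(p,q,tp,tq,10)
E
```

```text
time_s: 5.03
tcp_pos: [0.4396, 0.2942, 0.1709]
tcp_rot: [-0.0, 0.009, 0.977, -0.215]
wrist_force: [-0.7, -0.7, -0.2]
width: 0.585
n 10 step mm 7.718113857566319 deg 0.060255166925633194
{"turn": [[0.01, -0.01, -0.06], [0.01, -0.01, -0.06], [0.01, -0.01, -0.06], [0.01, -0.01, -0.06], [0.01, -0.01, -0.06]], "translation": [[0.0001, 0.001, 0.0077], [0.0001, 0.001, 0.0077], [0.0001, 0.001, 0.0077], [0.0001, 0.001, 0.0077], [0.0001, 0.001, 0.0077]]}
{"turn": [[0.01, -0.01, -0.06], [0.01, -0.01, -0.06], [0.01, -0.01, -0.06], [0.01, -0.01, -0.06], [0.01, -0.01, -0.06]], "translation": [[0.0001, 0.001, 0.0076], [0.0, 0.001, 0.0077], [0.0001, 0.0011, 0.0076], [0.0, 0.001, 0.0077], [0.0001, 0.0011, 0.0076]]}
```

```bash
python3 -m inch '{"turn":[[0,0,0],[0,0,0],[0,0,0],[0,0,0],[0,0,0]],"translation":[[0,0.004,0.004],[0,0.004,0.006],[0,0.002,0.008],[0,0,0.01],[0,0,0.01]],"jaw":[0.05,0.05,0.05,0.05,0.05]}'
python3 -m inch '{"turn":[[0,0,0],[0,0,0],[0,0,0],[0,0,0],[0,0,0]],"translation":[[0,0,0.01],[0,0,0.01],[0,0,0.01],[0,0,0.008],[0,0,0]],"jaw":[0.05,0.05,0.05,0.05,0.05]}'
python3 - <<'E'
from plan import *
p,q=cur()
S=scoopR(STAND[2],25); o=scoop_tcp(STAND,(0,0,0))[0]
print("tcp in scoop mm",S.inv().apply(p-o)*1e3)
k=optics.get_calibration("wrist"); im=optics.grab_frame("wrist"); cv2.imwrite("pics/w2.png",im[:,:,::-1]); 
im=optics.grab_frame("side"); cv2.imwrite("pics/s2.png",im[:,:,::-1]); 
a=cv2.imread("pics/w2.png")[100:300,180:480]; b=cv2.imread("pics/s2.png")[180:340,200:440]
cv2.imwrite("pics/c2.png",np.vstack([cv2.resize(a,(480,300)),cv2.resize(b,(480,300))]))
E
```

```text
time_s: 5.45
tcp_pos: [0.4411, 0.2874, 0.1303]
tcp_rot: [0.001, 0.01, 0.977, -0.214]
wrist_force: [-0.3, 0.7, -0.0]
width: 0.586
time_s: 5.87
tcp_pos: [0.4386, 0.2678, 0.0885]
tcp_rot: [-0.001, 0.009, 0.976, -0.216]
wrist_force: [-0.5, -0.1, 0.2]
width: 0.588
tcp in scoop mm [-1.04834481e+01 -3.73060786e-02  5.38937110e+01]
```

View pics/c2.png

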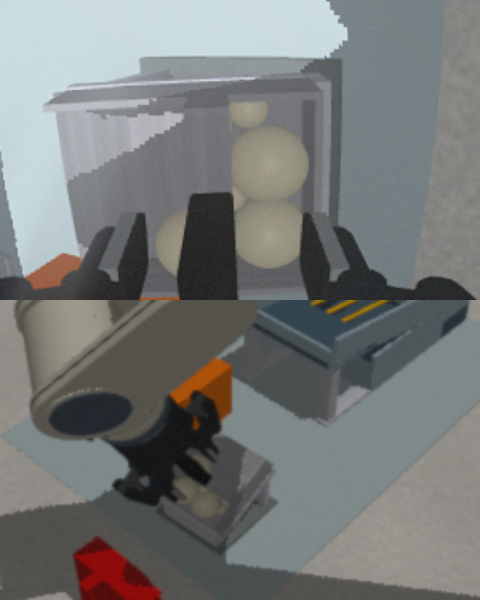

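The handle stands between the pads, about 3 mm towards tool −y of centre, and the balls sit behind and below it. I'll shift, back off 7 mm and close.

```bash
sed -i 's/^STAND=.*/STAND=(.4384,.2301,-90.46)/' plan.py
python3 -m inch '{"turn":[[0,0,0],[0,0,0],[0,0,0],[0,0,0],[0,0,0]],"translation":[[0,-0.002,-0.004],[0,-0.001,-0.003],[0,0,0],[0,0,0],[0,0,0]],"jaw":[0.05,0.05,0.03,0.02,0.01]}' 45
python3 -m inch '{"turn":[[0,0,0],[0,0,0],[0,0,0],[0,0,0],[0,0,0]],"translation":[[0,0,0],[0,0,0],[0,0,0],[0,0,0],[0,0,0]],"jaw":[0.005,0.005,0.005,0.005,0.005]}' 45
python3 - <<'E'
from plan import *
p,q=cur(); S=scoopR(STAND[2],25); o=scoop_tcp(STAND,(0,0,0))[0]
print("tcp in scoop mm",S.inv().apply(p-o)*1e3, np.degrees((q.inv()*S*F).magnitude()))
E
```

```text
time_s: 6.38
tcp_pos: [0.4409, 0.2707, 0.1006]
tcp_rot: [0.001, 0.009, 0.977, -0.214]
wrist_force: [-0.9, -4.8, 2.6]
width: 0.169
time_s: 6.8
tcp_pos: [0.4402, 0.2692, 0.101]
tcp_rot: [0.001, 0.008, 0.977, -0.215]
wrist_force: [-1.7, -1.1, 0.8]
width: 0.162
tcp in scoop mm [-9.24384443  1.53475067 67.11395639] 0.5709960609409145
```

Gripped (13.8 mm on a 14 mm handle). I'll lift straight up, gently.

```bash
python3 -m inch '{"turn":[[0,0,0],[0,0,0],[0,0,0],[0,0,0],[0,0,0]],"translation":[[0,-0.001,-0.002],[0,-0.002,-0.004],[0,-0.003,-0.006],[0,-0.003,-0.006],[0,-0.003,-0.006]],"jaw":[0.005,0.005,0.005,0.005,0.005]}' 60
python3 -m inch '{"turn":[[0,0,0],[0,0,0],[0,0,0],[0,0,0],[0,0,0]],"translation":[[0,-0.004,-0.008],[0,-0.004,-0.009],[0,-0.004,-0.009],[0,-0.004,-0.009],[0,-0.004,-0.008]],"jaw":[0.005,0.005,0.005,0.005,0.005]}'
python3 -m inch '{"turn":[[0,0,0],[0,0,0],[0,0,0],[0,0,0],[0,0,0]],"translation":[[0,-0.004,-0.008],[0,-0.004,-0.008],[0,-0.004,-0.008],[0,-0.003,-0.006],[0,-0.002,-0.003]],"jaw":[0.005,0.005,0.005,0.005,0.005]}'
cat >> plan.py <<'E'
def pour_tcp(pitch,mouth):  # mouth in board frame m
    Rb=R.from_euler("z",BOARD[2],degrees=True); S=scoopR(BOARD[2],pitch)
    m=np.array([BOARD[0],BOARD[1],0])+Rb.apply(mouth)
    return m+S.apply([-.0632,0,.0561]), S*F
E
python3 - <<'E'
from plan import *
p,q=cur(); print(status.get_state()["wrist_force"])
k=optics.get_calibration("wrist"); im=optics.grab_frame("wrist"); cv2.imwrite("pics/w3.png",im[:,:,::-1])
for t in["large1","small1"]: print(t,[(np.round(d['point'],0).tolist(),round(d['conf'],2)) for d in place_of("wrist",t)])
tp,tq=pour_tcp(8,(-.130,0,.185))
a=p+np.array([0.02,-.12,0.01])
p,q=rows(p,q,tp,tq,25)
for d,z in((-10,.155),(-25,.140),(-40,.135)):
    print(d,[x.round(3).tolist() if hasattr(x,'round') else 0 for x in pour_tcp(d,(-.130,0,z))])
E
```

```text
time_s: 7.22
tcp_pos: [0.439, 0.2689, 0.1274]
tcp_rot: [-0.001, 0.009, 0.977, -0.215]
wrist_force: [-0.1, -0.4, -4.6]
width: 0.153
time_s: 7.63
tcp_pos: [0.439, 0.2692, 0.1806]
tcp_rot: [-0.0, 0.009, 0.977, -0.214]
wrist_force: [0.5, 0.1, -4.6]
width: 0.158
time_s: 8.05
tcp_pos: [0.4392, 0.2678, 0.2239]
tcp_rot: [0.001, 0.01, 0.977, -0.213]
wrist_force: [0.4, 0.4, -4.1]
width: 0.157
[ 0.38552976  0.39115728 -4.10261275]
large1 [([354.0, 206.0], 0.94), ([352.0, 248.0], 0.72), ([302.0, 252.0], 0.72)]
small1 [([340.0, 166.0], 0.71), ([327.0, 218.0], 0.52)]
n 25 step mm 8.112665276367192 deg 0.6709044354532216
{"turn": [[-0.66, 0.04, 0.1], [-0.66, 0.04, 0.1], [-0.66, 0.04, 0.1], [-0.66, 0.04, 0.1], [-0.66, 0.04, 0.1]], "translation": [[-0.003, -0.007, 0.0029], [-0.0031, -0.007, 0.0028], [-0.0031, -0.007, 0.0027], [-0.0031, -0.0071, 0.0026], [-0.0031, -0.0071, 0.0025]]}
{"turn": [[-0.66, 0.04, 0.1], [-0.66, 0.04, 0.1], [-0.66, 0.04, 0.1], [-0.66, 0.04, 0.1], [-0.66, 0.04, 0.1]], "translation": [[-0.0031, -0.0071, 0.0025], [-0.0031, -0.0071, 0.0024], [-0.0031, -0.0072, 0.0023], [-0.0032, -
[... 238 characters left out ...]
-0.0073, 0.0019], [-0.0032, -0.0073, 0.0018], [-0.0032, -0.0073, 0.0017]]}
{"turn": [[-0.66, 0.04, 0.1], [-0.66, 0.04, 0.1], [-0.66, 0.04, 0.1], [-0.66, 0.04, 0.1], [-0.66, 0.04, 0.1]], "translation": [[-0.0033, -0.0073, 0.0016], [-0.0033, -0.0073, 0.0015], [-0.0033, -0.0073, 0.0014], [-0.0033, -0.0073, 0.0013], [-0.0033, -0.0074, 0.0012]]}
{"turn": [[-0.66, 0.04, 0.1], [-0.66, 0.04, 0.1], [-0.66, 0.04, 0.1], [-0.66, 0.04, 0.1], [-0.66, 0.04, 0.1]], "translation": [[-0.0033, -0.0074, 0.0012], [-0.0033, -0.0074, 0.0011], [-0.0034, -0.0073, 0.001], [-0.0034, -0.0074, 0.0009], [-0.0034, -0.0073, 0.0008]]}
-10 [[0.511, 0.06, 0.221], 0]
-25 [[0.509, 0.041, 0.218], 0]
-40 [[0.508, 0.02, 0.219], 0]
```

View pics/w3.png

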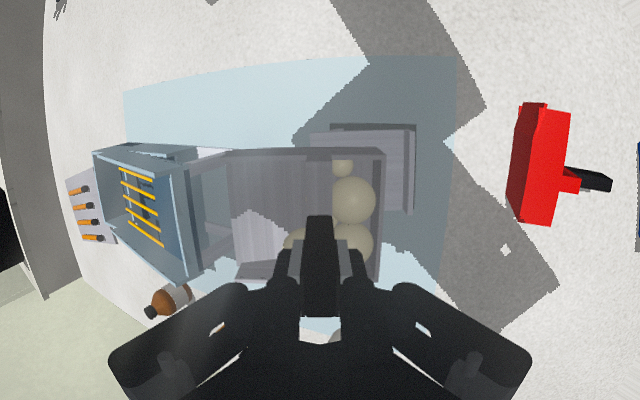

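Lifted: the wrist force of about 4.2 N matches scoop plus all seven balls. The picture shows the scoop clear of the stand, with balls at (353,200), (352,248), (340,166) and (300,245). Carrying over to the board.

```bash
J='"jaw":[0.005,0.005,0.005,0.005,0.005]' ; python3 -m inch '{"turn":[[0,0,0],[-0.5,0,0],[-0.7,0,0],[-0.7,0,0.1],[-0.7,0,0.1]],"translation":[[-0.001,-0.003,0],[-0.002,-0.006,0.002],[-0.003,-0.008,0.002],[-0.004,-0.009,0.003],[-0.004,-0.01,0.003]],"jaw":[0.005,0.005,0.005,0.005,0.005]}'
python3 -m inch '{"turn":[[-0.7,0,0.1],[-0.7,0,0.1],[-0.7,0,0.1],[-0.7,0,0.1],[-0.7,0,0.1]],"translation":[[-0.004,-0.01,0.003],[-0.004,-0.01,0.003],[-0.004,-0.01,0.003],[-0.004,-0.01,0.003],[-0.004,-0.01,0.003]],"jaw":[0.005,0.005,0.005,0.005,0.005]}'
python3 -m inch '{"turn":[[-0.7,0,0.1],[-0.7,0,0.1],[-0.7,0,0.1],[-0.7,0,0.1],[-0.7,0,0.1]],"translation":[[-0.004,-0.01,0.002],[-0.004,-0.01,0.002],[-0.004,-0.01,0.002],[-0.004,-0.01,0.002],[-0.004,-0.009,0.002]],"jaw":[0.005,0.005,0.005,0.005,0.005]}'
python3 - <<'E'
from plan import *
p,q=cur()
tp,tq=pour_tcp(8,(-.130,0,.185)); print(p,tp)
rows(p,q,tp,tq,10)
E
```

```text
time_s: 8.62
tcp_pos: [0.4516, 0.2281, 0.2258]
tcp_rot: [-0.001, 0.009, 0.982, -0.19]
wrist_force: [0.4, -0.2, -3.5]
width: 0.153
time_s: 9.03
tcp_pos: [0.4716, 0.1665, 0.2297]
tcp_rot: [0.0, 0.016, 0.987, -0.158]
wrist_force: [0.1, 0.6, -3.5]
width: 0.156
time_s: 9.45
tcp_pos: [0.4897, 0.1056, 0.2351]
tcp_rot: [0.001, 0.023, 0.992, -0.126]
wrist_force: [-0.2, -0.4, -2.8]
width: 0.157
[0.48974503 0.10564344 0.235115  ] [0.51182039 0.07754266 0.2317583 ]
n 10 step mm 3.572481453099972 deg 0.6654634046171372
{"turn": [[-0.65, 0.07, 0.12], [-0.65, 0.07, 0.12], [-0.65, 0.07, 0.12], [-0.65, 0.07, 0.12], [-0.65, 0.07, 0.12]], "translation": [[-0.0023, -0.0025, 0.001], [-0.0023, -0.0025, 0.001], [-0.0023, -0.0026, 0.001], [-0.0024, -0.0026, 0.0009], [-0.0024, -0.0026, 0.0009]]}
{"turn": [[-0.65, 0.07, 0.12], [-0.65, 0.07, 0.12], [-0.65, 0.07, 0.12], [-0.65, 0.07, 0.12], [-0.65, 0.07, 0.12]], "translation": [[-0.0024, -0.0025, 0.0009], [-0.0024, -0.0026, 0.0008], [-0.0024, -0.0026, 0.0008], [-0.0023, -0.0025, 0.0008], [-0.0024, -0.0026, 0.0007]]}
```

```bash
python3 -m inch '{"turn":[[-1,0.1,0.2],[-1,0.1,0.2],[-1,0.1,0.2],[-1,0.1,0.2],[-0.8,0.1,0.2]],"translation":[[-0.005,-0.007,0.002],[-0.005,-0.006,0.002],[-0.004,-0.004,0.002],[-0.003,-0.003,0.001],[-0.003,-0.002,0.001]],"jaw":[0.005,0.005,0.005,0.005,0.005]}'
python3 - <<'E'
from plan import *
p,q=cur()
tp,tq=pour_tcp(8,(-.130,0,.185)); print(p,tp,status.get_state()["wrist_force"])
cv2.imwrite("pics/w4.png",optics.grab_frame("wrist")[:,:,::-1]); 
for t in["large1","small1","board_feed"]: print(t,[(np.round(d['point'],0).tolist(),round(d['conf'],2)) for d in place_of("wrist",t)])
cv2.imwrite("pics/s4.png",optics.grab_frame("scene")[:,:,::-1])
a=cv2.imread("pics/w4.png")[60:360,60:500]; b=cv2.imread("pics/s4.png")[80:230,220:440]
cv2.imwrite("pics/c4.png",np.vstack([cv2.resize(a,(440,300)),cv2.resize(b,(440,300))]))
rows(p,q,tp,tq,5)
E
```

```text
time_s: 9.87
tcp_pos: [0.5075, 0.0709, 0.2332]
tcp_rot: [-0.002, 0.036, 0.996, -0.083]
wrist_force: [-0.2, 0.3, -3.9]
width: 0.153
[0.5075448  0.07087723 0.23320932] [0.51182039 0.07754266 0.2317583 ] [-0.24557902  0.26020803 -3.85094811]
large1 [([351.0, 202.0], 0.82), ([306.0, 252.0], 0.81), ([354.0, 246.0], 0.67)]
small1 [([340.0, 166.0], 0.63), ([326.0, 219.0], 0.39)]
board_feed [([210.0, 305.0], 0.65)]
n 5 step mm 1.6914321878469665 deg 0.3186536529707876
{"turn": [[-0.31, 0.02, -0.05], [-0.31, 0.02, -0.05], [-0.31, 0.02, -0.05], [-0.31, 0.02, -0.05], [-0.31, 0.02, -0.05]], "translation": [[-0.0008, 0.0014, 0.0001], [-0.0007, 0.0014, 0.0001], [-0.0008, 0.0014, 0.0], [-0.0007, 0.0014, 0.0001], [-0.0008, 0.0015, 0.0001]]}
```

View pics/c4.png

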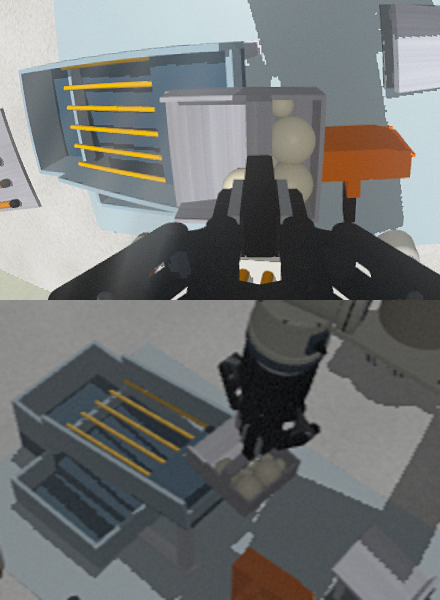

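Balls are all still in the scoop (wrist crop: large at (293,140), (293,180) and (235,175), small at (283,105)), and the mouth overhangs the upper deck. I'll check the board fit against the yellow rods in the wrist picture numerically.

```bash
cat > rods.py <<'E'
from plan import *
from scipy.optimize import least_squares
k=optics.get_calibration("wrist"); K,Rc,t=np.array(k["K"]),np.array(k["R"]),np.array(k["t"])
def fp(X):
    c=Rc@X+t; r=np.hypot(c[0],c[1]); th=np.arctan2(r,c[2]); return np.array([K[0,2]+K[0,0]*th*c[0]/r,K[1,2]+K[1,1]*th*c[1]/r])
im=cv2.imread("pics/w4.png"); h=cv2.cvtColor(im,cv2.COLOR_BGR2HSV)
m=cv2.inRange(h,(15,120,90),(32,255,255)); m[:,:110]=0; m[:, 235:]=0; m[245:]=0
n,l,st,ce=cv2.connectedComponentsWithStats(m)
ends=[]
for i in range(1,n):
    if st[i,4]>30:
        ys,xs=np.where(l==i); f=np.polyfit(xs,ys,1); a,b=xs.min(),xs.max(); print(st[i],"ends",a,round(np.polyval(f,a),1),b,round(np.polyval(f,b),1)); ends.append((a,np.polyval(f,a),b,np.polyval(f,b)))
def W(p,mm):
    return np.array([p[0],p[1],0])+R.from_euler("z",p[2],degrees=True).apply(mm)
for y in(-67.5,-40.5,-13.5,13.5,40.5,67.5):
    z=lambda x:.115-(x+.161)*np.tan(np.radians(10))+.0
    print(y,[fp(W(BOARD,(x,y/1e3,z(x)))).round(1).tolist() for x in(.095,-.0625)])
print("wall",[fp(W(BOARD,(-.161,y,.133))).round(1).tolist() for y in(-.07,.07)])
E
python3 rods.py
```

```text
[121 117  88  13 244] ends 121 128.2 208 117.6
[124 141  88   9 446] ends 124 147.5 211 143.2
[127 165  88   7 433] ends 127 167.3 214 168.9
[130 185  88  12 445] ends 130 186.4 217 193.6
[134 204  88  16 414] ends 134 205.3 221 217.5
[138 222  87  20 398] ends 138 223.2 224 239.8
-67.5 [[120.7, 123.4], [210.0, 117.5]]
-40.5 [[122.8, 143.6], [211.7, 144.0]]
-13.5 [[125.3, 163.5], [213.8, 170.0]]
13.5 [[128.3, 182.9], [216.3, 195.0]]
40.5 [[131.6, 201.7], [219.1, 218.7]]
67.5 [[135.2, 219.8], [222.1, 241.1]]
wall [[297.2, 114.4], [301.2, 269.7]]
```

```bash
cat >> rods.py <<'E'
ys=[-67.5,-40.5,-13.5,13.5,40.5,67.5]; ends.sort(key=lambda e:e[1])
def f(p):
    r=[]
    for y,e in zip(ys,ends):
        r+=[*(fp(W(p,(.095,y/1e3,.0698)))-e[:2]),*(fp(W(p,(-.0625,y/1e3,.0976)))-e[2:])]
    return np.array(r)
s=least_squares(f,BOARD,x_scale=[.01,.01,1]); print(s.x.round(4),np.abs(s.fun).max())
E
python3 rods.py | tail -1
python3 - <<'E'
E
```

```text
[  0.4999  -0.1215 -91.524 ] 1.0631200009998167
```

Board refined to (0.4999, −0.1215), yaw −91.5°, with residual about 1 px. Now the pour plan.

```bash
sed -i 's/^BOARD=.*/BOARD=(.4999,-.1215,-91.5)/' plan.py
python3 - <<'E'
from plan import *
p,q=cur()
tp,tq=pour_tcp(-8,(-.130,0,.152)); print(p,tp)
p,q=rows(p,q,tp,tq,15)
E
```

```text
[0.50749527 0.07256946 0.23302132] [0.50473691 0.06321401 0.21634978]
n 15 step mm 1.2788610446313258 deg 1.1866209676461545
{"turn": [[-1.17, 0.01, -0.17], [-1.17, 0.01, -0.17], [-1.17, 0.01, -0.17], [-1.17, 0.01, -0.17], [-1.17, 0.01, -0.17]], "translation": [[0.0001, -0.0004, 0.0012], [0.0001, -0.0005, 0.0012], [0.0002, -0.0005, 0.0012], [0.0001, -0.0005, 0.0012], [0.0002, -0.0005, 0.0012]]}
{"turn": [[-1.17, 0.01, -0.17], [-1.17, 0.01, -0.17], [-1.17, 0.01, -0.17], [-1.17, 0.01, -0.17], [-1.17, 0.01, -0.17]], "translation": [[0.0002, -0.0006, 0.0011], [0.0001, -0.0006, 0.0011], [0.0002, -0.0006, 0.0011], [0.0002, -0.0006, 0.0011], [0.0001, -0.0006, 0.0011]]}
{"turn": [[-1.17, 0.01, -0.17], [-1.17, 0.01, -0.17], [-1.17, 0.01, -0.17], [-1.17, 0.01, -0.17], [-1.17, 0.01, -0.17]], "translation": [[0.0002, -0.0007, 0.0011], [0.0001, -0.0007, 0.0011], [0.0002, -0.0007, 0.0011], [0.0001, -0.0008, 0.001], [0.0002, -0.0007, 0.001]]}
```

```bash
for i in 1 2; do python3 -m inch '{"turn":[[-1.2,0,-0.2],[-1.2,0,-0.2],[-1.2,0,-0.2],[-1.2,0,-0.2],[-1.2,0,-0.2]],"translation":[[0.0002,-0.0006,0.0012],[0.0002,-0.0006,0.0012],[0.0002,-0.0006,0.0012],[0.0002,-0.0006,0.0012],[0.0002,-0.0006,0.0012]],"jaw":[0.005,0.005,0.005,0.005,0.005]}'|head -3; done
cat > chk.py <<'E'
from plan import *
import sys
p,q=cur(); S=q*F.inv(); m=p-S.apply([-.0632,0,.0561])
Rb=R.from_euler("z",BOARD[2],degrees=True)
print("mouth in board mm",(Rb.inv().apply(m-[BOARD[0],BOARD[1],0])*1e3).round(1),"pitch",np.degrees(np.arcsin(S.apply([1,0,0])[2])).round(1),"yaw/roll",(Rb.inv()*S).as_euler("ZYX",degrees=True).round(1),"Fz",status.get_state()["wrist_force"][2].round(2))
if len(sys.argv)>1:
    d,x,z,n=map(float,sys.argv[1:]); rows(p,q,*pour_tcp(d,(x,0,z)),int(n))
E
python3 chk.py -24 -.130 .138 15
```

```text
time_s: 10.53
tcp_pos: [0.5052, 0.0719, 0.227]
tcp_rot: [-0.001, 0.023, 0.999, -0.03]
time_s: 10.95
tcp_pos: [0.5025, 0.0712, 0.2206]
tcp_rot: [-0.001, 0.01, 1.0, 0.023]
mouth in board mm [-132.2   -2.2  161.6] pitch -2.6 yaw/roll [ 0.4  2.6 -0.1] Fz -4.44
n 15 step mm 1.8595548162749866 deg 1.423708493285268
{"turn": [[-1.42, -0.01, 0.02], [-1.42, -0.01, 0.02], [-1.42, -0.01, 0.02], [-1.42, -0.01, 0.02], [-1.42, -0.01, 0.02]], "translation": [[-0.0002, -0.0019, 0.0003], [-0.0001, -0.0019, 0.0002], [-0.0002, -0.0019, 0.0002], [-0.0002, -0.0019, 0.0002], [-0.0001, -0.0019, 0.0001]]}
{"turn": [[-1.42, -0.01, 0.02], [-1.42, -0.01, 0.02], [-1.42, -0.01, 0.02], [-1.42, -0.01, 0.02], [-1.42, -0.01, 0.02]], "translation": [[-0.0002, -0.0019, 0.0001], [-0.0001, -0.0019, 0.0], [-0.0002, -0.0019, -0.0], [-0.0001, -0.0019, -0.0001], [-0.0002, -0.0019, -0.0001]]}
{"turn": [[-1.42, -0.01, 0.02], [-1.42, -0.01, 0.02], [-1.42, -0.01, 0.02], [-1.42, -0.01, 0.02], [-1.42, -0.01, 0.02]], "translation": [[-0.0002, -0.0019, -0.0002], [-0.0001, -0.0018, -0.0002], [-0.0002, -0.0018, -0.0003], [-0.0001, -0.0019, -0.0003], [-0.0002, -0.0018, -0.0004]]}
```

```bash
python3 -m inch '{"turn":[[-1.4,0,0],[-1.4,0,0],[-1.4,0,0],[-1.4,0,0],[-1.4,0,0]],"translation":[[0,-0.002,0.0003],[0,-0.002,0.0003],[0,-0.002,0.0002],[0,-0.002,0.0002],[0,-0.002,0.0002]],"jaw":[0.005,0.005,0.005,0.005,0.005]}'|head -3; python3 -m inch '{"turn":[[-1,0,0],[-1,0,0],[-1,0,0],[-1,0,0],[-1,0,0]],"translation":[[0,-0.0018,0.0003],[0,-0.0018,0.0003],[0,-0.0018,0.0002],[0,-0.0018,0.0002],[0,-0.0018,0.0002]],"jaw":[0.005,0.005,0.005,0.005,0.005]}'|head -3
python3 chk.py -24 -.130 .136 10
```

```text
time_s: 11.37
tcp_pos: [0.5006, 0.0639, 0.2179]
tcp_rot: [-0.001, 0.005, 0.996, 0.086]
time_s: 11.78
tcp_pos: [0.4991, 0.0568, 0.2145]
tcp_rot: [-0.002, 0.001, 0.992, 0.129]
mouth in board mm [-131.6   -4.7  144. ] pitch -14.9 yaw/roll [ 1.3 14.9 -0.3] Fz -3.18
n 10 step mm 1.4868746607251206 deg 0.9234697990210156
{"turn": [[-0.91, -0.07, 0.12], [-0.91, -0.07, 0.12], [-0.91, -0.07, 0.12], [-0.91, -0.07, 0.12], [-0.91, -0.07, 0.12]], "translation": [[-0.0005, -0.0013, -0.0002], [-0.0005, -0.0013, -0.0002], [-0.0005, -0.0013, -0.0002], [-0.0005, -0.0013, -0.0003], [-0.0005, -0.0013, -0.0003]]}
{"turn": [[-0.91, -0.07, 0.12], [-0.91, -0.07, 0.12], [-0.91, -0.07, 0.12], [-0.91, -0.07, 0.12], [-0.91, -0.07, 0.12]], "translation": [[-0.0005, -0.0013, -0.0003], [-0.0006, -0.0013, -0.0003], [-0.0006, -0.0014, -0.0004], [-0.0005, -0.0013, -0.0004], [-0.0006, -0.0013, -0.0004]]}
```

```bash
for i in 1 2; do python3 -m inch '{"turn":[[-0.8,0,0.1],[-0.8,0,0.1],[-0.8,0,0.1],[-0.8,0,0.1],[-0.8,0,0.1]],"translation":[[-0.0005,-0.0013,-0.0003],[-0.0005,-0.0013,-0.0003],[-0.0005,-0.0013,-0.0003],[-0.0005,-0.0013,-0.0003],[-0.0005,-0.0013,-0.0003]],"jaw":[0.005,0.005,0.005,0.005,0.005]}'|grep -E "wrist|time"; done
python3 -m inch '{"turn":[[0,0,0],[0,0,0],[0,0,0],[0,0,0],[0,0,0]],"translation":[[0,0,0],[0,0,0],[0,0,0],[0,0,0],[0,0,0]],"jaw":[0.005,0.005,0.005,0.005,0.005]}'|grep wrist
python3 chk.py -38 -.130 .134 15
```

```text
time_s: 12.2
wrist_force: [-0.5, 0.7, -3.9]
time_s: 12.62
wrist_force: [-0.1, 0.6, -2.5]
wrist_force: [-0.5, -0.7, -0.1]
mouth in board mm [-128.7    0.9  137.2] pitch -23.6 yaw/roll [ 0.3 23.6 -0.6] Fz -0.09
n 15 step mm 1.2850253865746901 deg 0.9638488625926278
{"turn": [[-0.96, -0.05, 0.01], [-0.96, -0.05, 0.01], [-0.96, -0.05, 0.01], [-0.96, -0.05, 0.01], [-0.96, -0.05, 0.01]], "translation": [[0.0001, -0.0011, -0.0007], [0.0001, -0.0011, -0.0007], [0.0001, -0.001, -0.0007], [0.0001, -0.001, -0.0008], [0.0001, -0.001, -0.0008]]}
{"turn": [[-0.96, -0.05, 0.01], [-0.96, -0.05, 0.01], [-0.96, -0.05, 0.01], [-0.96, -0.05, 0.01], [-0.96, -0.05, 0.01]], "translation": [[0.0001, -0.001, -0.0008], [0.0001, -0.001, -0.0008], [0.0001, -0.001, -0.0008], [0.0001, -0.001, -0.0008], [0.0001, -0.001, -0.0009]]}
{"turn": [[-0.96, -0.05, 0.01], [-0.96, -0.05, 0.01], [-0.96, -0.05, 0.01], [-0.96, -0.05, 0.01], [-0.96, -0.05, 0.01]], "translation": [[0.0001, -0.0009, -0.0009], [0.0001, -0.0009, -0.0009], [0.0001, -0.0009, -0.0009], [0.0, -0.0009, -0.0009], [0.0001, -0.0009, -0.0009]]}
```

```bash
for i in 1 2 3; do python3 -m inch '{"turn":[[-0.9,0,0],[-0.9,0,0],[-0.9,0,0],[-0.9,0,0],[-0.9,0,0]],"translation":[[0,-0.001,-0.0011],[0,-0.001,-0.0011],[0,-0.001,-0.0011],[0,-0.001,-0.0011],[0,-0.001,-0.0011]],"jaw":[0.005,0.005,0.005,0.005,0.005]}'|grep -E "wrist|time"; done
python3 -m inch '{"turn":[[0,0,0],[0,0,0],[0,0,0],[0,0,0],[0,0,0]],"translation":[[0,0,0],[0,0,0],[0,0,0],[0,0,0],[0,0,0]],"jaw":[0.005,0.005,0.005,0.005,0.005]}'|grep wrist
python3 chk.py
python3 - <<'E'
from plan import *
cv2.imwrite("pics/w5.png",optics.grab_frame("wrist")[:,:,::-1])
cv2.imwrite("pics/s5.png",optics.grab_frame("scene")[:,:,::-1])
a=cv2.imread("pics/w5.png")[40:360,60:500]; b=cv2.imread("pics/s5.png")[80:230,210:430]
cv2.imwrite("pics/c5.png",np.vstack([cv2.resize(a,(413,300)),cv2.resize(b,(413,282))]))
E
```

```text
time_s: 13.45
wrist_force: [-0.7, 0.7, -2.0]
time_s: 13.87
wrist_force: [0.4, -0.5, -2.5]
time_s: 14.28
wrist_force: [-0.5, 0.5, -1.1]
wrist_force: [0.2, -0.4, 0.1]
mouth in board mm [-125.9    1.5  138. ] pitch -38.5 yaw/roll [ 0.2 38.5 -0.5] Fz 0.06
```

View pics/c5.png

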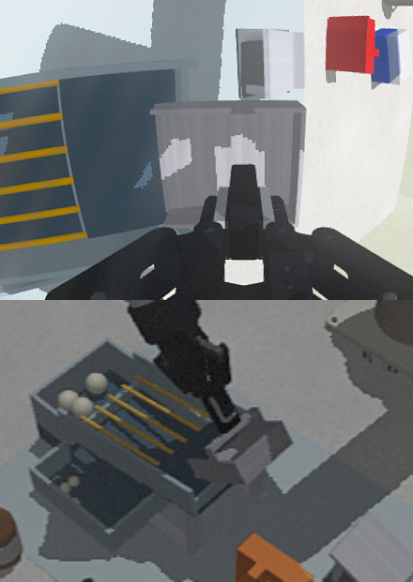

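The three large balls lie in the large pan (lower crop (80,395)) and at least two small ones in the small pan (65,485). The visible scoop floor is empty. I'll back off up, then look again with the view clear.

Run:
```python
from plan import *
PARK=np.array([.4402,.2692,.101]); PQ=R.from_quat([.008,.977,-.215,.001])
p,q=cur()
p,q=rows(p,q,p+np.array([0,.03,.06]),q*R.from_rotvec((q.inv()*PQ).as_rotvec()*.35),5)
p,q=rows(p,q,PARK+[0,-.01,.13],PQ,15)
```

```text
n 5 step mm 13.440177761723238 deg 4.435452145381459
{"turn": [[4.44, -0.05, -0.02], [4.44, -0.05, -0.02], [4.44, -0.05, -0.02], [4.44, -0.05, -0.02], [4.44, -0.05, -0.02]], "translation": [[0.0002, 0.0122, -0.0056], [0.0002, 0.0117, -0.0066], [0.0002, 0.0111, -0.0075], [0.0001, 0.0105, -0.0083], [0.0002, 0.0099, -0.0091]]}
n 15 step mm 15.10840915061721 deg 2.744133021540062
{"turn": [[2.74, -0.03, -0.01], [2.74, -0.03, -0.01], [2.74, -0.03, -0.01], [2.74, -0.03, -0.01], [2.74, -0.03, -0.01]], "translation": [[0.0046, 0.0124, 0.0072], [0.0046, 0.0128, 0.0065], [0.0046, 0.0131, 0.0059], [0.0046, 0.0133, 0.0053], [0.0046, 0.0136, 0.0046]]}
{"turn": [[2.74, -0.03, -0.01], [2.74, -0.03, -0.01], [2.74, -0.03, -0.01], [2.74, -0.03, -0.01], [2.74, -0.03, -0.01]], "translation": [[0.0046, 0.0138, 0.004], [0.0046, 0.014, 0.0033], [0.0046, 0.0141, 0.0027], [0.0046, 0.0142, 0.002], [0.0046, 0.0143, 0.0013]]}
{"turn": [[2.74, -0.03, -0.01], [2.74, -0.03, -0.01], [2.74, -0.03, -0.01], [2.74, -0.03, -0.01], [2.74, -0.03, -0.01]], "translation": [[0.0046, 0.0143, 0.0006], [0.0046, 0.0143, -0.0001], [0.0046, 0.0143, -0.0008], [0.0045, 0.0143, -0.0014], [0.0046, 0.0142, -0.0022]]}
```

```bash
python3 -m inch '{"turn":[[1,0,0],[4,0,0],[4.4,0,0],[4.4,0,0],[4.4,0,0]],"translation":[[0,0.005,-0.01],[0,0.011,-0.01],[0,0.011,-0.01],[0,0.011,-0.009],[0,0.01,-0.009]],"jaw":[0.005,0.005,0.005,0.005,0.005]}'|grep -E "wrist|tcp_p"
python3 -m inch '{"turn":[[2.8,0,0],[2.8,0,0],[2.8,0,0],[2.8,0,0],[2.8,0,0]],"translation":[[0.0046,0.012,0.005],[0.0046,0.012,0.005],[0.0046,0.013,0.005],[0.0046,0.013,0.005],[0.0046,0.013,0.005]],"jaw":[0.005,0.005,0.005,0.005,0.005]}'|grep -E "wrist|tcp_p"
python3 -m inch '{"turn":[[2.8,0,0],[2.8,0,0],[2.8,0,0],[2.8,0,0],[2.8,0,0]],"translation":[[0.0046,0.014,0.004],[0.0046,0.014,0.003],[0.0046,0.014,0.003],[0.0046,0.014,0.002],[0.0046,0.014,0.001]],"jaw":[0.005,0.005,0.005,0.005,0.005]}'|grep -E "wrist|tcp_p"
python3 - <<'E'
from plan import *
PARK=np.array([.4402,.2692,.101]); PQ=R.from_quat([.008,.977,-.215,.001])
p,q=cur(); print(p)
rows(p,q,PARK+[0,-.006,.09],PQ,5)
cv2.imwrite("pics/w6.png",optics.grab_frame("wrist")[:,:,::-1])
cv2.imwrite("pics/s6.png",optics.grab_frame("scene")[:,:,::-1])
cv2.imwrite("pics/d6.png",optics.grab_frame("side")[:,:,::-1])
a=cv2.imread("pics/w6.png")[60:360,60:500]; b=cv2.imread("pics/s6.png")[90:215,215:365]; d=cv2.imread("pics/d6.png")[130:250,310:450]
f=lambda x,w,h:cv2.resize(x,(w,h),interpolation=cv2.INTER_CUBIC)
cv2.imwrite("pics/c6.png",np.vstack([f(a,780,300)[:, :] if 0 else np.hstack([f(a,400,290),f(d,390,290)]),f(b,790,300)]))
E
```

```text
tcp_pos: [0.5047, 0.0314, 0.2849]
wrist_force: [1.0, 1.3, -1.8]
tcp_pos: [0.4858, 0.1016, 0.2831]
wrist_force: [0.6, 0.2, -2.0]
tcp_pos: [0.4623, 0.1768, 0.2708]
wrist_force: [0.7, -0.6, -1.8]
[0.46231988 0.17675963 0.27076745]
n 5 step mm 23.951778619868215 deg 3.0751080016960075
{"turn": [[3.07, -0.04, -0.12], [3.07, -0.04, -0.12], [3.07, -0.04, -0.12], [3.07, -0.04, -0.12], [3.07, -0.04, -0.12]], "translation": [[0.0049, 0.0196, 0.0129], [0.0049, 0.0202, 0.0118], [0.0049, 0.0208, 0.0107], [0.0049, 0.0214, 0.0096], [0.0048, 0.0219, 0.0085]]}
```

View pics/c6.png

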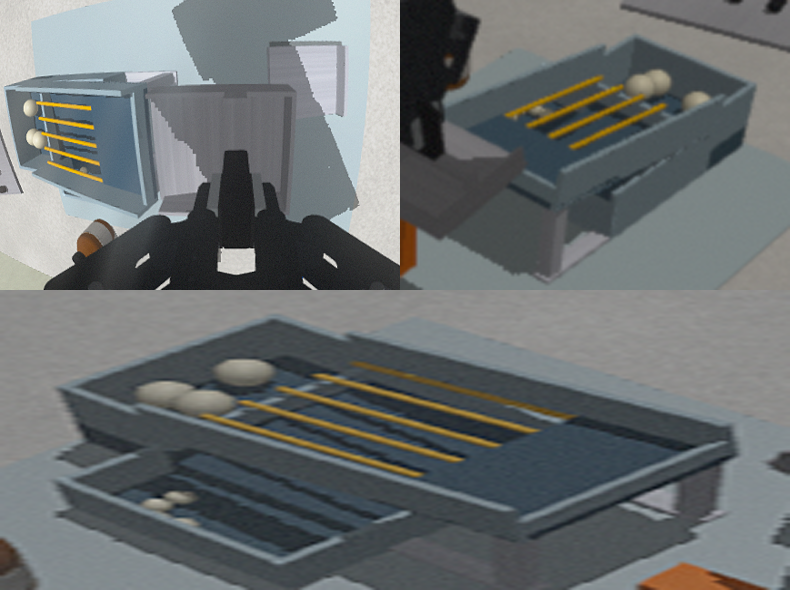

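The scoop looks empty and three large balls are in the large pan. Three small ones are in the small pan (lower crop (150–190,500)), and a fourth shows between the last rods (wrist crop (83,170), side crop (537,112)). Locate that one and see whether it moves.

```bash
cat > tri.py <<'E'
from plan import *
from scipy.optimize import least_squares
kw=optics.get_calibration("wrist")
fr={c:optics.grab_frame(c) for c in("wrist","side","scene")}
def P(c,k,X):
    K,Rc,t=np.array(k["K"]),np.array(k["R"]),np.array(k["t"]); v=Rc@X+t
    if c=="wrist":
        r=np.hypot(v[0],v[1]); th=np.arctan2(r,v[2]); return np.array([K[0,2]+K[0,0]*th*v[0]/r,K[1,2]+K[1,1]*th*v[1]/r])
    q=K@v; return q[:2]/q[2]
def blob(c,box):
    x0,y0,w,h=box; im=fr[c][y0:y0+h,x0:x0+w]; hs=cv2.cvtColor(im,cv2.COLOR_RGB2HSV); m=cv2.inRange(hs,(8,15,105),(35,110,255))
    n,l,s,ce=cv2.connectedComponentsWithStats(m); return [((ce[i]+[x0,y0]).round(1).tolist(),int(s[i,4])) for i in range(1,n) if s[i,4]>4]
E
python3 - <<'E'
from tri import *
for c in fr: 
    place_of
    print(c,[(np.round(d['point'],0).tolist(),round(d['conf'],2)) for d in place_of(c,"small1")])
bw=blob("wrist",(135,220,35,30)); bs=blob("side",(345,165,25,22)); print(bw,bs)
a=max(bw,key=lambda x:x[1])[0] if bw else (151,236); b=max(bs,key=lambda x:x[1])[0] if bs else (358,176)
ks=optics.get_calibration("side")
s=least_squares(lambda X:np.r_[P("wrist",kw,X)-a,P("side",ks,X)-b],[.56,-.1,.06]); print(s.x,s.fun,"board",R.from_euler("z",-BOARD[2],degrees=True).apply(s.x-[BOARD[0],BOARD[1],0]))
E
```

```text
wrist [([151.0, 238.0], 0.57)]
side []
scene [([252.0, 176.0], 0.55), ([246.0, 181.0], 0.43)]
[([150.3, 235.5], 35)] [([359.4, 175.2], 13)]
[ 0.56496294 -0.1152899   0.07829415] [ 0.46359686  0.08398123  0.66378167 -0.49377085] board [-0.00791112  0.06487808  0.07829415]
```

```bash
python3 -m inch '{"turn":[[3,0,0],[3,0,0],[3,0,0],[3,0,0],[3,0,0]],"translation":[[0.005,0.019,0.012],[0.005,0.02,0.011],[0.005,0.02,0.01],[0.005,0.02,0.008],[0.004,0.018,0.006]],"jaw":[0.005,0.005,0.005,0.005,0.005]}'|grep -E "wrist|tcp_p"
python3 - <<'E'
from tri import *
print([(c,b) for c,bx in(("side",(340,165,40,25)),("scene",(232,150,50,45)),("wrist",(60,150,130,130))) for b in blob(c,bx)])
print([(np.round(d['point'],0).tolist(),round(d['conf'],2)) for d in place_of("wrist","small1")])
ks=optics.get_calibration("side")
tob=lambda X:(R.from_euler("z",-BOARD[2],degrees=True).apply(np.array(X)-[BOARD[0],BOARD[1],0])*1e3).round(0).tolist()
for z in(.014,.03,.05,.07,.078,.085,.095):
    s=least_squares(lambda v:P("side",ks,np.array([v[0],v[1],z]))-(359.4,175.2),[.56,-.1]); print(z,tob([*s.x,z]))
PARK=np.array([.4402,.2692,.101]); PQ=R.from_quat([.008,.977,-.215,.001])
p,q=cur(); print(p); rows(p,q,PARK+[0,-.002,.02],PQ,10)
E
```

```text
tcp_pos: [0.4473, 0.2534, 0.2033]
wrist_force: [-0.4, -0.2, -1.7]
[('side', ([360.0, 175.4], 16)), ('scene', ([245.9, 177.7], 37)), ('scene', ([250.2, 185.8], 5)), ('wrist', ([110.7, 176.9], 146)), ('wrist', ([116.0, 204.8], 243)), ('wrist', ([133.0, 196.8], 5)), ('wrist', ([69.0, 201.7], 7)), ('wrist', ([71.4, 216.1], 7)), ('wrist', ([86.0, 226.0], 7)), ('wrist', ([83.0, 241.2], 5)), ('wrist', ([63.1, 246.3], 10)), ('wrist', ([92.0, 247.0], 7)), ('wrist', ([63.7, 251.8], 6)), ('wrist', ([69.0, 258.3], 6)), ('wrist', ([61.9, 259.9], 7)), ('wrist', ([64.6, 261.6], 5)), ('wrist', ([73.0, 268.2], 21)), ('wrist', ([67.9, 269.3], 9)), ('wrist', ([70.5, 275.6], 35)), ('wrist', ([61.3, 278.3], 9))]
[]
0.014 [56.0, 115.0, 14.0]
0.03 [39.0, 103.0, 30.0]
0.05 [19.0, 87.0, 50.0]
0.07 [-2.0, 71.0, 70.0]
0.078 [-11.0, 65.0, 78.0]
0.085 [-18.0, 60.0, 85.0]
0.095 [-28.0, 52.0, 95.0]
[0.44709109 0.25304217 0.20316356]
n 10 step mm 8.35119080375228 deg 0.16761297937541525
{"turn": [[0.04, -0.01, -0.16], [0.04, -0.01, -0.16], [0.04, -0.01, -0.16], [0.04, -0.01, -0.16], [0.04, -0.01, -0.16]], "translation": [[0.0009, 0.0046, 0.0069], [0.0009, 0.0047, 0.0069], [0.0008, 0.0047, 0.0069], [0.0008, 0.0047, 0.0069], [0.0008, 0.0047, 0.0069]]}
{"turn": [[0.04, -0.01, -0.16], [0.04, -0.01, -0.16], [0.04, -0.01, -0.16], [0.04, -0.01, -0.16], [0.04, -0.01, -0.16]], "translation": [[0.0008, 0.0047, 0.0069], [0.0008, 0.0047, 0.0069], [0.0008, 0.0047, 0.0069], [0.0008, 0.0046, 0.0068], [0.0008, 0.0047, 0.0069]]}
```

The fourth small ball stays at the same spot near the rods, around board (−15, 60) mm. I'll park the scoop first and then deal with it with the fingers.

```bash
python3 -m inch '{"turn":[[0,0,-0.3],[0,0,-0.3],[0,0,-0.3],[0,0,-0.3],[0,0,-0.3]],"translation":[[0.002,0.008,0.01],[0.002,0.007,0.012],[0.002,0.006,0.013],[0.001,0.006,0.013],[0.001,0.005,0.01]],"jaw":[0.005,0.005,0.005,0.005,0.005]}'|grep -E "wrist|tcp_p"
python3 - <<'E'
from plan import *
PARK=np.array([.4402,.2692,.101]); PQ=R.from_quat([.008,.977,-.215,.001])
p,q=cur(); print(p); rows(p,q,PARK+[0,-.002,.005],PQ,5)
E
```

```text
tcp_pos: [0.4442, 0.2564, 0.1389]
wrist_force: [-0.3, -0.4, -2.0]
[0.44416137 0.25636274 0.13894449]
n 5 step mm 6.992746133172912 deg 0.2625355750404543
{"turn": [[0.22, 0.04, -0.14], [0.22, 0.04, -0.14], [0.22, 0.04, -0.14], [0.22, 0.04, -0.14], [0.22, 0.04, -0.14]], "translation": [[0.0009, 0.0046, 0.0052], [0.0009, 0.0046, 0.0051], [0.0009, 0.0047, 0.0051], [0.0009, 0.0047, 0.0051], [0.0009, 0.0047, 0.0051]]}
```

```bash
python3 -m inch '{"turn":[[0.2,0,-0.2],[0.2,0,-0.2],[0.2,0,-0.2],[0.2,0,0],[0.2,0,0]],"translation":[[0.001,0.008,0.002],[0.001,0.007,0.003],[0.001,0.005,0.006],[0.001,0.003,0.007],[0.001,0.002,0.005]],"jaw":[0.005,0.005,0.005,0.005,0.005]}'|grep -E "wrist|tcp_p"
python3 - <<'E'
from plan import *
PARK=np.array([.4402,.2692,.101]); PQ=R.from_quat([.008,.977,-.215,.001])
p,q=cur(); print(p); rows(p,q,PARK+[0,-.001,.001],PQ,5)
E
```

```text
tcp_pos: [0.4406, 0.2697, 0.1057]
wrist_force: [0.1, -1.3, -1.2]
[0.44063418 0.26969949 0.10569384]
n 5 step mm 0.7865307427776084 deg 0.0715674131896609
{"turn": [[0.04, 0.03, -0.05], [0.04, 0.03, -0.05], [0.04, 0.03, -0.05], [0.04, 0.03, -0.05], [0.04, 0.03, -0.05]], "translation": [[0.0001, 0.0, 0.0008], [0.0001, 0.0, 0.0008], [0.0001, 0.0001, 0.0008], [0.0001, 0.0, 0.0008], [0.0, 0.0001, 0.0008]]}
```

```bash
python3 -m inch '{"turn":[[0,0,0],[0,0,0],[0,0,0],[0,0,0],[0,0,0]],"translation":[[0,0,0.001],[0,0,0.001],[0,0,0.001],[0,0,0.001],[0,0,0.001]],"jaw":[0.005,0.005,0.005,0.005,0.005]}'|grep -E "wrist|tcp_p"
python3 -m inch '{"turn":[[0,0,0],[0,0,0],[0,0,0],[0,0,0],[0,0,0]],"translation":[[0,0,0],[0,0,0],[0,0,0],[0,0,0],[0,0,0]],"jaw":[0.015,0.02,0.03,0.04,0.05]}' 20
```

```text
tcp_pos: [0.4403, 0.2683, 0.1014]
wrist_force: [-4.7, 2.9, 7.2]
time_s: 18.78
tcp_pos: [0.4413, 0.2687, 0.1029]
tcp_rot: [0.004, 0.01, 0.977, -0.213]
wrist_force: [0.6, 1.1, 0.7]
width: 0.578
```

```bash
python3 -m inch '{"turn":[[0,0,0],[0,0,0],[0,0,0],[0,0,0],[0,0,0]],"translation":[[0,0,-0.01],[0,0,-0.02],[0,0,-0.025],[0,0,-0.025],[0,0,-0.02]],"jaw":[0.05,0.05,0.04,0.03,0.01]}' | grep -E "wrist|tcp_p"
python3 - <<'E'
from tri import *
import fit as Fm
o={}
for c in("scene","side"):
    for t in["scoop","scoop_grip","scoop_mouth","small1","large1"]:
        print(c,t,[(np.round(d['point'],1).tolist(),round(d['conf'],2)) for d in place_of(c,t)][:5])
for t in["scoop","scoop_grip","scoop_mouth","small1"]:
        print("wrist",t,[(np.round(d['point'],1).tolist(),round(d['conf'],2)) for d in place_of("wrist",t)][:5])
for m in[(0,0,0),(-10,0,80),(54,0,11)]:
    X=scoop_tcp(STAND,m)[0]; print(m,[P(c,optics.get_calibration(c),X).round(1).tolist() for c in("scene","side","wrist")])
print([(c,b) for c,bx in(("side",(340,165,40,25)),("scene",(232,165,50,30))) for b in blob(c,bx)])
p,q=cur()
BP=np.array([BOARD[0],BOARD[1],0])+R.from_euler("z",BOARD[2],degrees=True).apply([-.015,.058,.087]); print("ball",BP,p)
tq=R.from_euler("z",BOARD[2],degrees=True)*F
rows(p,q,BP+[-0.02,.045,.12],tq,15)
E
```

```text
tcp_pos: [0.4384, 0.3089, 0.1951]
wrist_force: [0.6, 0.6, -0.1]
scene scoop [([410.1, 216.3], 0.92), ([360.6, 222.8], 0.72), ([475.6, 246.6], 0.71)]
scene scoop_grip [([425.2, 210.7], 0.93), ([501.1, 271.4], 0.76), ([336.5, 243.2], 0.6), ([411.0, 216.4], 0.35)]
scene scoop_mouth [([374.6, 236.2], 0.95), ([395.1, 199.5], 0.74)]
scene small1 [([241.9, 180.2], 0.59), ([249.8, 175.4], 0.37)]
scene large1 [([243.4, 136.1], 0.59), ([255.8, 138.4], 0.51), ([264.0, 125.2], 0.48)]
side scoop [([303.6, 238.3], 0.8), ([307.8, 277.3], 0.76), ([265.4, 332.4], 0.74), ([348.6, 196.2], 0.61)]
side scoop_grip [([284.7, 221.7], 0.97), ([320.9, 257.9], 0.73), ([297.3, 267.4], 0.67), ([231.5, 357.0], 0.65)]
side scoop_mouth [([323.0, 258.5], 0.98), ([278.8, 346.5], 0.72), ([288.4, 246.1], 0.66), ([354.0, 184.3], 0.33)]
side small1 []
side large1 [([400.7, 168.4], 0.64), ([394.0, 167.9], 0.58), ([416.5, 173.4], 0.53)]
wrist scoop [([481.3, 160.6], 0.77), ([257.5, 244.1], 0.7)]
wrist scoop_grip [([563.7, 183.0], 0.88), ([324.8, 195.1], 0.75)]
wrist scoop_mouth [([257.1, 180.3], 0.84), ([502.4, 101.6], 0.7
[... 573 characters left out ...]
ranslation": [[-0.0072, -0.0227, 0.0096], [-0.0072, -0.0229, 0.0089], [-0.0072, -0.0232, 0.0082], [-0.0072, -0.0234, 0.0076], [-0.0072, -0.0236, 0.0069]]}
{"turn": [[-1.67, 0.02, 0.02], [-1.67, 0.02, 0.02], [-1.67, 0.02, 0.02], [-1.67, 0.02, 0.02], [-1.67, 0.02, 0.02]], "translation": [[-0.0072, -0.0238, 0.0062], [-0.0072, -0.024, 0.0055], [-0.0072, -0.0241, 0.0048], [-0.0073, -0.0242, 0.0041], [-0.0073, -0.0243, 0.0033]]}
{"turn": [[-1.67, 0.02, 0.02], [-1.67, 0.02, 0.02], [-1.67, 0.02, 0.02], [-1.67, 0.02, 0.02], [-1.67, 0.02, 0.02]], "translation": [[-0.0073, -0.0244, 0.0026], [-0.0073, -0.0245, 0.0019], [-0.0073, -0.0246, 0.0012], [-0.0073, -0.0246, 0.0005], [-0.0072, -0.0245, -0.0002]]}
```

Parked scoop: the networks match the parked model within about 2–4 px in all views. Now over to the stray ball for a close look.

```bash
python3 -m inch '{"turn":[[-1.7,0,0],[-1.7,0,0],[-1.7,0,0],[-1.7,0,0],[-1.7,0,0]],"translation":[[-0.007,-0.024,-0.004],[-0.007,-0.024,-0.002],[-0.007,-0.024,0],[-0.007,-0.024,0.002],[-0.007,-0.024,0.003]],"jaw":[0,0,0,0,0]}' | grep -E "wrist|tcp_p"
python3 -m inch '{"turn":[[-1.7,0,0],[-1.7,0,0],[-1.7,0,0],[-1.7,0,0],[-1.7,0,0]],"translation":[[-0.007,-0.024,0.005],[-0.007,-0.024,0.005],[-0.007,-0.024,0.005],[-0.007,-0.024,0.005],[-0.007,-0.024,0.005]],"jaw":[0,0,0,0,0]}' | grep -E "wrist|tcp_p"
python3 -m inch '{"turn":[[-1.7,0,0],[-1.7,0,0],[-1.7,0,0],[-1.7,0,0],[-1.7,0,0]],"translation":[[-0.007,-0.024,0.005],[-0.007,-0.024,0.005],[-0.007,-0.024,0.004],[-0.007,-0.02,0.003],[-0.007,-0.015,0.002]],"jaw":[0,0,0,0,0]}' | grep -E "wrist|tcp_p"
python3 - <<'E'
from tri import *
cv2.imwrite("pics/w7.png",fr["wrist"][:,:,::-1])
Rb=R.from_euler("z",BOARD[2],degrees=True); W=lambda m:np.array([BOARD[0],BOARD[1],0])+Rb.apply(m)
for z in(.07,.078,.087,.095): print(z,P("wrist",kw,W((-.015,.058,z))).round(0))
c=P("wrist",kw,W((-.015,.058,.085))).astype(int); print(c)
x0,y0=max(c[0]-110,0),max(c[1]-100,0); cr=fr["wrist"][y0:y0+160,x0:x0+220][:,:,::-1]; print(x0,y0)
s=fr["side"][150:210,325:415][:,:,::-1]
cv2.imwrite("pics/c7.png",np.vstack([cv2.resize(cr,(480,349),interpolation=cv2.INTER_CUBIC),cv2.resize(s,(480,240),interpolation=cv2.INTER_CUBIC)]))
print(blob("wrist",(x0,y0,220,160)))
E
```

```text
tcp_pos: [0.4712, 0.1981, 0.2372]
wrist_force: [0.1, -0.2, -1.1]
tcp_pos: [0.507, 0.0702, 0.2426]
wrist_force: [0.2, -0.0, -0.2]
tcp_pos: [0.5424, -0.0456, 0.2334]
wrist_force: [0.5, 0.7, -0.9]
0.07 [255. 190.]
0.078 [254. 192.]
0.087 [252. 195.]
0.095 [251. 198.]
[252 194]
142 94
[([186.5, 95.0], 8), ([226.5, 99.0], 8), ([262.5, 98.0], 18), ([205.0, 100.0], 9), ([163.5, 103.0], 8), ([174.5, 102.0], 6), ([200.5, 121.0], 8), ([210.5, 121.0], 10), ([158.0, 123.0], 7), ([214.0, 127.0], 11), ([231.5, 127.0], 20), ([267.0, 127.0], 31), ([178.5, 128.0], 8), ([150.4, 162.5], 453), ([227.0, 148.0], 5), ([233.0, 148.0], 5), ([269.5, 149.0], 20), ([297.8, 152.5], 6), ([189.5, 154.0], 8), ([249.0, 155.0], 5), ([197.5, 173.0], 8), ([161.0, 177.0], 5), ([175.0, 178.0], 13), ([295.0, 178.0], 5), ([251.5, 182.0], 6), ([268.0, 183.0], 7), ([284.0, 184.0], 11), ([180.2, 189.9], 19), ([169.5, 195.0], 6), ([183.0, 196.0], 7), ([163.0, 199.8], 5), ([227.2, 199.4], 19), ([175.0, 201.0], 5), ([243.5, 201.0], 6), ([196.5, 203.0], 6), ([258.0, 202.0], 5), ([205.5, 204.0], 8), ([217.5, 205.0], 8), ([231.0, 206.0], 5), ([243.5, 207.0], 6), ([253.5, 208.0], 12), ([263.5, 209.0], 6), ([225.5, 232.3], 85)]
```

View pics/c7.png

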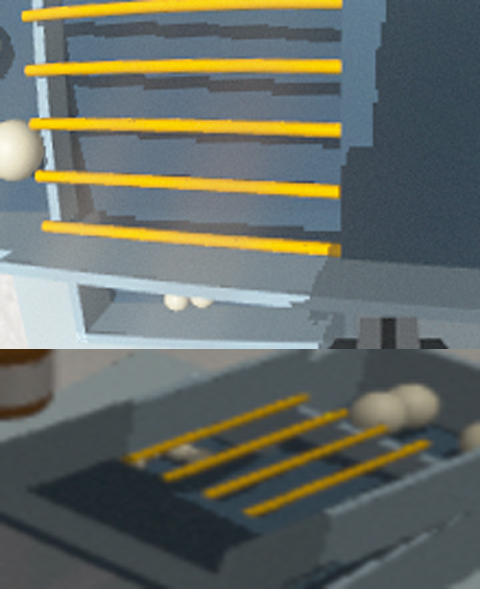

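No ball shows on the rods from here. The side glimpse at (360,175) fits a ball in the small pan seen under the wall, since that ray hits pan coordinates (56,115,14) and the two earlier rays were almost parallel. I'll look straight down into the small pan to count four.

```bash
python3 -m inch '{"turn":[[0,0,0],[0,0,0],[0,0,0],[0,0,0],[0,0,0]],"translation":[[-0.02,-0.008,-0.01],[-0.028,-0.012,-0.01],[-0.028,-0.012,-0.01],[-0.028,-0.012,-0.01],[-0.02,-0.01,-0.01]],"jaw":[0,0,0,0,0]}' | grep -E "wrist|tcp_p"
python3 - <<'E'
from tri import *
Rb=R.from_euler("z",BOARD[2],degrees=True); W=lambda m:np.array([BOARD[0],BOARD[1],0])+Rb.apply(m)
print("t",kw["t"], "cam",-np.array(kw["R"]).T@np.array(kw["t"]))
print([P("wrist",kw,W(m)).round(0).tolist() for m in((-.063,.074,.05),(.089,.074,.05),(.089,.14,.05),(-.063,.14,.05))])
cv2.imwrite("pics/w8.png",fr["wrist"][:,:,::-1])
c=P("wrist",kw,W((.02,.1,.014))).astype(int); x0,y0=max(c[0]-130,0),max(c[1]-110,0)
cv2.imwrite("pics/c8.png",cv2.resize(fr["wrist"][y0:y0+200,x0:x0+260][:,:,::-1],None,fx=3,fy=3,interpolation=cv2.INTER_CUBIC))
print(x0,y0,[(np.round(d['point'],0).tolist(),round(d['conf'],2)) for d in place_of("wrist","small1")],[(np.round(d['point'],0).tolist(),round(d['conf'],2)) for d in place_of("wrist","large1")])
def pan(px,z=.014):
    s=least_squares(lambda v:P("wrist",kw,np.array([v[0],v[1],z]))-px,[.6,-.15]); return (Rb.inv().apply(np.array([*s.x,z])-[BOARD[0],BOARD[1],0])*1e3).round(0).tolist()
for d in place_of("wrist","small1"): print(pan(d["point"]))
E
```

```text
tcp_pos: [0.6615, -0.0976, 0.2815]
wrist_force: [0.0, 0.2, -1.1]
t [ 0.08439223 -0.68571113  0.22280302] cam [ 0.58128557 -0.10028697  0.4230988 ]
[[345.0, 92.0], [219.0, 93.0], [221.0, 146.0], [343.0, 146.0]]
148 0 [([273.0, 132.0], 0.63), ([259.0, 137.0], 0.6), ([539.0, 14.0], 0.6), ([178.0, 61.0], 0.59), ([250.0, 126.0], 0.43), ([248.0, 115.0], 0.42)] [([177.0, 62.0], 0.97), ([184.0, 16.0], 0.91), ([272.0, 134.0], 0.64), ([199.0, 58.0], 0.59)]
[27.0, 128.0, 14.0]
[46.0, 134.0, 14.0]
[-380.0, -91.0, 14.0]
[160.0, 24.0, 14.0]
[57.0, 120.0, 14.0]
[61.0, 105.0, 14.0]
```

View pics/c8.png

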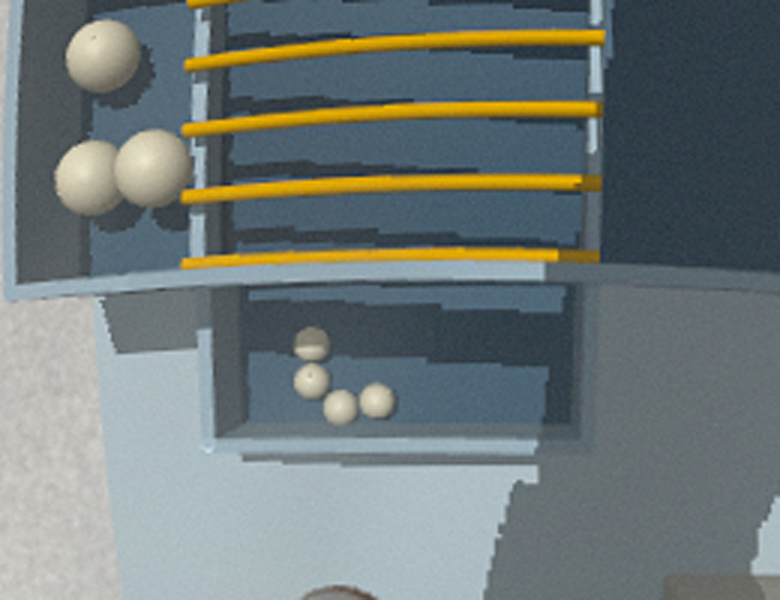

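All four small balls lie in the small pan (crop (311,343), (311,380), (340,406), (377,400)) and three large in the large pan ((103,57), (92,178), (153,168)). One large overlaps its neighbour, so I'll check its height and rest before handing in.

Run:
```python
from tri import *
Rb=R.from_euler("z",BOARD[2],degrees=True)
K=np.array(kw["K"])
g=cv2.cvtColor(fr["wrist"],cv2.COLOR_RGB2GRAY)
big=cv2.resize(g[0:80,150:215],None,fx=4,fy=4,interpolation=cv2.INTER_CUBIC)
c=cv2.HoughCircles(big,cv2.HOUGH_GRADIENT,1,30,param1=120,param2=22,minRadius=38,maxRadius=62)
for x,y,r in c[0]:
    px=np.array([150+x/4,y/4]); out=[]
    for z in(.051,.06,.066,.075):
        s=least_squares(lambda v:P("wrist",kw,np.array([v[0],v[1],z]))-px,[.5,-.24]); X=np.array([*s.x,z])
        V=np.array(kw["R"])@X+np.array(kw["t"]); out.append((z,(Rb.inv().apply(X-[BOARD[0],BOARD[1],0])*1e3).round(0)[:2].tolist(),round(4*K[0,0]*np.arcsin(.016/np.linalg.norm(V)),1)))
    print(px.round(1),"r",r,out)
```

```text
[198.1  59.6] r 53.4 [(0.051, [115.0, 27.0], np.float64(49.7)), (0.06, [112.0, 29.0], np.float64(50.9)), (0.066, [109.0, 29.0], np.float64(51.8)), (0.075, [106.0, 31.0], np.float64(53.1))]
```

The overlapping large ball rests at about x = 110, z ≈ 66 mm, leaning between the pan wall and its neighbour. That is inside the required range. Handing in.

```bash
python3 -c "
from h import *
print(status.get_state()['time_s'],status.get_state()['wrist_force']); print(order.sign_off())"
```

```text
22.3167 [ 0.92277263 -0.50503209 -0.41087852]
the job is handed in; nothing more can be done
None
```

The job is handed in at 22.3 s of the 54 s. I gripped the steel scoop by its handle and lifted it; the 4.2 N wrist force matched the scoop plus all seven balls. I tipped it slowly, roughly 10–17 degrees a second, over the board's feed point. Then I put it back on its stand, released it and moved clear.

**Balls:** the last wrist picture shows all three large balls in the large pan and all four small ones in the small pan. One large ball leans on its neighbour and the pan wall at about z = 66 mm; the required range is 35–80 mm.

**Scoop:** after release, the network detections matched the parked model within about 4 px in the two fixed cameras. The wrist camera was up to 7 px off on the grip point. I did not measure the lean angle on its own.

**Bystanders:** the rack, bottle and jar were never approached, but I did not measure them again at the end.

**Checks that disagreed:**
- **Small ball:** one seemed stuck on the rods because two camera rays were nearly parallel. The view from above showed it was in the pan.
- **Wrist force:** it read near zero for a moment twice while tipping, where about 1.4 N was expected for the empty scoop. It may have been noise or a light touch on the board's upper wall; I did not find out which.

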